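# Load the stamp blanks into the desktop engraver

## Task

Get the engraver ready for its next job: turn both wing fasteners on its front cover to unlocked and swing the cover up out of the way, and put every stamp blank lying on the bench into a pocket of the work tray, one to a pocket, brass face up. The tray lies the wrong way round on the bench: turn it end for end so that its orange nose leads, slide it along the guide rails into the engraver until it is fully home, with all the blanks in it, then shut the cover and turn both fasteners back to locked. Leave the other things on the bench where they are.

Things in the scene. Friction and masses are not known exactly. Their poses are not given: they have to be found in the camera images.
- engraver: Desktop engraver, white on a grey base, immovable. Origin on the bench under the mouth of its guide rails; x points into the machine, away from the arm. In mm: ledge (y +-60, from x -113) and slideway are level, top z 30. Bay x -7..130, side walls y +-110..120 up to z 100. Behind it the rear housing, x 130..315, 240 wide, 170 tall, with a tunnel for the tray (y +-52, up to z 90).
- rail_mouth (a point): Mouth of the two orange-tipped steel guide rails, on the slideway: engraver frame x 12, y 0, z 30 mm, with the engraver's axes. The rails run 193 mm inward from here, inner faces at y +-41; from 8 mm in, each has a lip reaching in to y +-34.5, underside 9 and top 18 above the slideway. So the tray enters only from the front, along x, low on the slideway, nose first.
- tray_home (a point): Point where the origin of the tray is when the tray is fully home: engraver frame x 99, y 0, z 30 mm. Its axes are the engraver's.
- cover (a joint): Angle of the front cover (rad): 0 shut, grows as its front edge swings up and back; stop at 1.85. White plate 236 wide, 6 thick, green window. Stiff hinge: it stays where it is left, about 5 N at the handle lifts it, and it must be brought all the way down. It cannot open while a fastener is locked. An apron hangs 50 mm from its front edge; a tray over 12 mm short of home keeps it from shutting.
- cover_hinge (a point): Middle of the cover's hinge line, which runs along the engraver's y axis: engraver frame x 125, y 0, z 103 mm.
- cover_handle (a point): Middle of the cover's steel bar handle: round, 10 mm thick, 90 long along y, 177 mm from the hinge line, 40 mm beyond the cover's front edge and in its plane. With the cover shut it is at z 103 mm, 35 mm clear in front of the apron, and can be pinched from above with a finger before and one behind it; with the cover up it is the topmost part.
- cam_left (a joint): Angle of the left wing fastener (rad), on the cover at y +85: 0 locked (wing along y, across the machine), 1.57 unlocked (wing along x). Seen from above it unlocks anticlockwise and locks clockwise. Its pawl is free of the keeper from about 1.1 rad. Stiff (0.06 N m): it stays where it is left.
- cam_left_wing (a point): Centre of the left fastener's black wing, 38 long, 12 thick, 20 tall, on the turning axis; with the cover shut at engraver frame x 20, y 85, z 120 mm. Turns with the fastener: its y axis runs along the wing.
- cam_right (a joint): Angle of the right wing fastener (rad), on the cover at y -85: 0 locked (wing along y), 1.57 unlocked (wing along x); anticlockwise from above unlocks, clockwise locks, as on the left.
- cam_right_wing (a point): Centre of the right fastener's black wing, as on the left (with the cover shut, engraver frame x 20, y -85, z 120 mm).
- tray: Dark grey work tray, 186 long, 0.26 kg, on the bench with its nose towards the arm. Origin under its centre, +x to the orange nose. In mm: base plate 4 thick, 76 wide, narrowing from x 75 to a nose 58 wide at x 93. Four pockets at x -70, -32, 32, 70, each 34 (x) by 52 (y), floor z 4, walls only up to z 10, side walls' outer faces y +-31. Handle at the centre, 24 (x) by 14 (y), up to z 48.
- tray_tail (a point): Middle of the outer face of the tray's tail, tray frame x -93, y 0, z 28 mm, with the tray's axes. The tail is an end plate 6 thick, 90 wide, 16 high (too wide for the rails; at home it butts on the rail ends) with an upright tab in its middle, 30 wide (y), 6 thick, up to z 40.
- tray_nose (a point): Tip of the tray's orange nose, tray frame x 93, y 0, z 2 mm. This end goes into the rails first.
- blank1: Stamp blank: aluminium block with a brass face on top, 26 (x) by 44 (y) by 24 mm tall (z), about 0.11 kg, standing on the bench brass face up. Origin at the centre of its underside. It fits a pocket with its 44 mm length across the tray. Two or three of the four blanks are present.
- blank2: Stamp blank: aluminium block with a brass face on top, 26 (x) by 44 (y) by 24 mm tall (z), about 0.11 kg, standing on the bench brass face up. Origin at the centre of its underside. It fits a pocket with its 44 mm length across the tray. Two or three of the four blanks are present.
- blank3: Stamp blank: aluminium block with a brass face on top, 26 (x) by 44 (y) by 24 mm tall (z), about 0.11 kg, standing on the bench brass face up. Origin at the centre of its underside. It fits a pocket with its 44 mm length across the tray. Two or three of the four blanks are present.
- blank4: Stamp blank: aluminium block with a brass face on top, 26 (x) by 44 (y) by 24 mm tall (z), about 0.11 kg, standing on the bench brass face up. Origin at the centre of its underside. It fits a pocket with its 44 mm length across the tray. Two or three of the four blanks are present.
- mallet: Hide mallet lying on the bench, 250 long; leave alone. Origin under the middle of its handle, on the bench.
- edge_paint_jar: Amber jar of edge paint, 48 across, 55 tall; leave alone. Origin under its centre.
- thread_spool: Spool of thread, 42 across, 48 tall; leave alone. Origin under its centre.
- calculator: Grey pocket calculator, 125 by 75 by 15; leave alone. Origin under its centre.
- pricking_iron: Steel pricking iron, 110 long, 12 thick, lying; leave alone. Origin under its shank.
- shears: Red-handled shears lying flat, 195 long; leave alone. Origin under the pivot.
Things that resemble listed ones, but are neither listed nor needed, are in the scene too. What is shaped like the blank2 but purple or white is not meant.

How it is judged:
By the outcome, as a careful person would: the job done as asked, in the order asked, and still so for the second after the job is handed in, with the robot touching nothing.
Of blank1, blank2, blank3, blank4 only 2 to 3 are there at a start; the rules pass over those that are not, and their reading is None.
At some moment in a run one of blank1, blank2, blank3, blank4 may be knocked a few centimetres aside while the robot is not near it.
Once in a run the grip may slacken for a moment while it holds something.
It also fails if it takes over 210 s, if anything falls off the work surface, if the arm or the gripper's body presses on something with over 40 N, if the wrist force passes 120 N, or if a joint passes its speed limit or range.

## Robot

A 7-joint arm with a two-finger parallel gripper is mounted at the origin on the work surface. World frame = base frame: x ahead of the robot, y to its left, z up, the work surface at z = 0. Lengths are in mm, angles in rad, forces in N, time in s.
With the tool pointing down it reaches from about 400 to 875 mm from the base axis. Payload 6.5 kg.
Tool frame: the origin (TCP) lies at the very end of the fingers, on their centre line; the grasp point (between the pads) lies 19 mm behind it (bot.grip_point_offset is the distance from the TCP to the grasp point, in mm); y points along the fingers, x is the direction in which the jaws open and shut, and the axes are right-handed (so a half turn about y gives the same grasp; the last joint's range is limited). The gripper opens to 85 mm and grips with 20 to 120 N. Pads are 22 mm wide; open, the fingers measure 114 mm over their backs; the gripper's body (76 mm by 85 mm) begins 54 mm behind the grasp point. The pads swing forward as they close: fully open they stand 13 mm farther back than shut.
Start: joints at [1.278, 0.536, -0.004, 1.538, 0.003, 1.067, -0.071], TCP at [146.156, -633.347, 231.29] pointing down, gripper open.
Joint ranges: [-2.7, 2.7], [-0.37, 2.16], [-1.27, 1.26], [0.24, 2.4], [-1.31, 4.45], [0.19, 1.91], [-2.76, 2.76]. Speed limits (rad/s): [2.39, 2.39, 3.14, 3.14, 3.14, 3.14, 3.14].

## Interface

Orientations are given as a unit quaternion [x, y, z, w].
In Python, from bench import sense, grab_frame, ticket, bot gives the robot as it stands.
- The arm moves only by the shell command python3 -m pendant 'ROWS' [OPENING] [FORCE]. ROWS is JSON, a list that holds one entry, the list of rows, each a list of 4 numbers: the shift along the tool's x, y, z in mm, then the turn about the tool's y in degrees. A call has 1 to 20 rows; each row is the pose to reach, as a shift and turn from the pose measured when the call began, along the tool's axes at that moment; what a row does not reach only later rows make up. A row lasts 1/10 s, in which the tool goes at most 50 mm and 8.59 degrees, less where a joint would pass 70% of its speed; a pose out of reach is approached as far as the arm can. A call with a gripper value outside its range is refused whole. OPENING is the closure, from 0 (fully open) to 1 (shut), set as the call begins (- or left out, the last holds). The fingers move at their own pace and stop on an object; FORCE is the grip in N (left out, the last holds). Time passes only in rows, so rows that repeat a pose let the fingers close. It gives the time, the measured TCP pose, the force and the opening at its end, in the units of the state.
- sense(): the state, without advancing time (a new reading comes with each control period).
- grab_frame(name): name is "side" or "top" or "wrist"; returns a dict with "color" (384x512x3 uint8, red, green, blue), "vfov" (degrees; the focal length in pixels is half the picture's height over the tangent of half this angle, whatever the lens; pixels are square), "cx", "cy" (the principal point, pixels), "pose" (4x4, takes a point from camera to world coordinates); the wrist camera has in their place "mount" (4x4, takes a point from camera to tool coordinates, whose origin is the TCP and whose axes are the tool frame's). Camera axes: x right, y up, looking along -z (the intrinsics and any distortion apply to the point x, -y, -z); pixel columns grow to the right and rows downward; lengths in mm; the calibration is good to about 2 mm. The wrist camera is an equidistant fisheye: a pixel r from the principal point sees the ray r / f radians off the axis. A picture is of the moment at which its call begins: read the wrist's pose just before it. There is no depth.
- ticket.hand_in(): hands the job in, once; it reports no verdict.
The state is a dict: "time": time; "q": joint angles; "joint_vel": joint speeds; "joint_torque": joint torques, N m; "position": TCP position; "tool_rot": TCP orientation; "ft_force": force on the tool from outside, world axes, zero at the start; "torque": the same for the moment, N m; "grip_width": finger opening in mm.
Only numpy, scipy, OpenCV 4.12 (cv2) and the standard library are available. Lean on these libraries where they do the work, as an engineer would, in place of code of your own. Each camera call takes 0.05 s, during which the arm holds its last target.

## Working session

There is one attempt and no reset: what is moved stays moved. The work goes in short steps, Python scripts to look and compute and a shell command to move; the robot and the scene stay as the last step left them, time stands still between calls to the robot, and variables do not carry over. Pictures are saved under pics/ and viewed, and the job is handed in when it is done.

```bash
ls; mkdir -p pics; python3 - <<'E'
from bench import sense, grab_frame, ticket, bot
import cv2
print(sense())
for n in ("side","top","wrist"):
    f=grab_frame(n); cv2.imwrite(f"pics/{n}0.png",cv2.cvtColor(f["color"],cv2.COLOR_RGB2BGR))
    print(n,{k:v for k,v in f.items() if k!="color"})
print([a for a in dir(bot) if a[0]!='_'])
E
```

```text
pics
{'time': 0.0, 'q': array([ 1.277804  ,  0.53718132, -0.00443701,  1.53889792,  0.00254508,
        1.06730494, -0.07119955]), 'joint_vel': array([-0.00027076,  0.00064205,  0.00041755, -0.00057742, -0.00117207,
       -0.00073722,  0.0006901 ]), 'joint_torque': array([ 8.08216773e-04, -5.83406281e+01,  1.04947530e+00, -2.59097922e+01,
        1.24248303e-02,  9.58902994e-03, -1.67782042e-05]), 'position': array([ 146.00351475, -632.72128353,  230.39361238]), 'tool_rot': array([-0.55300543,  0.44071176, -0.4396875 ,  0.55374457]), 'ft_force': array([-0.60343042,  0.49803606,  0.72015485]), 'torque': array([ 0.01519571,  0.04359256, -0.03059729]), 'grip_width': 84.99503223537793}
side {'vfov': 45.20742519227848, 'cx': 262.19872825404343, 'cy': 188.92643003662087, 'pose': array([[ 9.49454239e-01,  1.88282910e-01, -2.51169652e-01,
         2.06076572e+02],
       [-3.13903556e-01,  5.72285785e-01, -7.57597213e-01,
        -9.60795781e+02],
       [ 1.09821376e-03,  7.98146932e-01,  6.02461840e-01,
         8.32790053e+02],
       [ 0.00000000e+00,  0.00000000e+00,  0.00000000e+00,
 
[... 237 characters left out ...]
0869e-02,  2.35119846e-02,
        -4.70860460e+01],
       [ 2.24370688e-02,  4.37629812e-02,  9.98789958e-01,
         1.27953679e+03],
       [ 0.00000000e+00,  0.00000000e+00,  0.00000000e+00,
         1.00000000e+00]])}
wrist {'vfov': 65.70646984690485, 'cx': 251.32132321438218, 'cy': 186.98866701772718, 'mount': array([[ 9.99999491e-01, -5.51483583e-04,  8.45111496e-04,
        -1.70983528e-01],
       [ 9.68061566e-04,  2.87763805e-01, -9.57700922e-01,
        -1.41627155e+02],
       [ 2.84963836e-04,  9.57701252e-01,  2.87764193e-01,
         7.25324235e+01],
       [ 0.00000000e+00,  0.00000000e+00,  0.00000000e+00,
         1.00000000e+00]])}
['PlanningError', 'grip_point_offset']
```

View pics/side0.png

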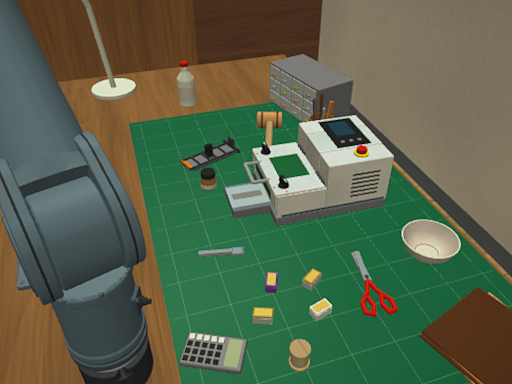

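View pics/top0.png

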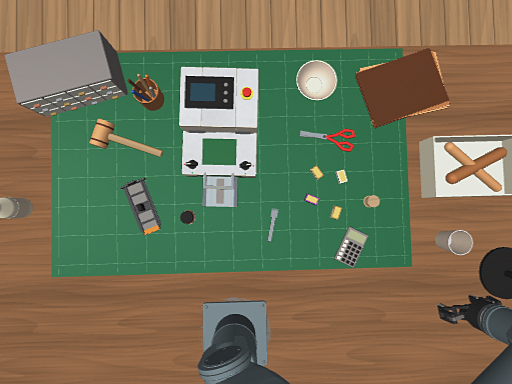

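View pics/wrist0.png

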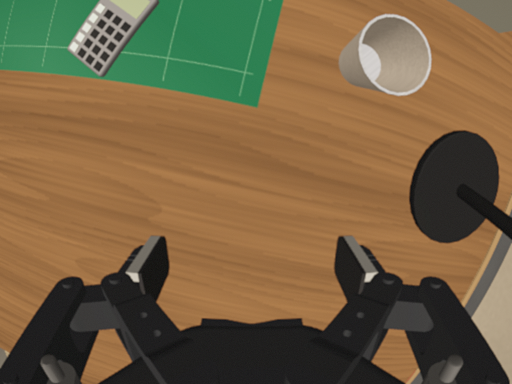

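```bash
cat > h.py <<'E'
import numpy as np, cv2
from scipy.spatial.transform import Rotation as R
from bench import sense, grab_frame, ticket, bot
def foc(f): return 192/np.tan(np.radians(f["vfov"]/2))
def grab(n):
    s=sense(); f=grab_frame(n); f["name"]=n
    if n=="wrist":
        T=np.eye(4); T[:3,:3]=R.from_quat(s["tool_rot"]).as_matrix(); T[:3,3]=s["position"]; f["pose"]=T@f["mount"]
    return f
def save(f,name,box=None,k=1):
    c=cv2.cvtColor(f["color"],cv2.COLOR_RGB2BGR)
    if box: c=c[box[1]:box[3],box[0]:box[2]]
    cv2.imwrite(f"pics/{name}.png",cv2.resize(c,None,fx=k,fy=k,interpolation=cv2.INTER_CUBIC))
def ray(f,u,v):
    F=foc(f); a=np.array([(u-f["cx"])/F,(v-f["cy"])/F])
    if f["name"]=="wrist":
        r=np.hypot(*a); s=np.sin(r)/r if r>1e-9 else 1; d=np.array([a[0]*s,-a[1]*s,-np.cos(r)])
    else: d=np.array([a[0],-a[1],-1.])
    d=f["pose"][:3,:3]@d; return f["pose"][:3,3],d/np.linalg.norm(d)
def cast(f,u,v,z):
    o,d=ray(f,u,v); return o+d*(z-o[2])/d[2]
def proj(f,p):
    q=np.linalg.inv(f["pose"])@np.append(p,1); x,y,z=q[0],-q[1],-q[2]; F=foc(f)
    if f["name"]=="wrist":
        h=np.hypot(x,y); t=np.arctan2(h,z); return np.array([f["cx"]+F*t*x/h,f["cy"]+F*t*y/h])
    return np.array([f["cx"]+F*x/z,f["cy"]+F*y/z])
def tri(f1,p1,f2,p2):
    o1,d1=ray(f1,*p1);o2,d2=ray(f2,*p2)
    t=np.linalg.lstsq(np.c_[d1,-d2],o2-o1,rcond=None)[0]
    a,b=o1+d1*t[0],o2+d2*t[1]; return (a+b)/2,np.linalg.norm(a-b)
def move(p=None,yaw=None):
    """shift in tool axes and turn (deg) to bring TCP to p, tool x axis to world yaw (deg, mod 180 nearest)"""
    s=sense(); M=R.from_quat(s["tool_rot"]).as_matrix()
    if p is not None: d=M.T@(np.array(p,float)-s["position"]); print("shift tool xyz",np.round(d,1))
    cur=np.degrees(np.arctan2(M[1,0],M[0,0]))
    print("tool-x yaw",round(cur,2),"q7",round(s["q"][6],3),"tilt y",np.round(M[:,1],3))
    if yaw is not None:
        t=-(yaw-cur); t=(t+90)%180-90; print("turn deg",round(t,2),"(or",round(t-np.sign(t)*180,2),") q7 then ~",)
E
python3 - <<'E'
from h import *
f=grab("top")
save(f,"top_eng",(165,50,275,220),3.5); save(f,"top_bl",(290,140,400,230),6); save(f,"top_tr",(100,160,210,250),6)
move()
E
```

```text
tool-x yaw -77.0 q7 -0.071 tilt y [-0.     0.001 -1.   ]
```

View pics/top_eng.png

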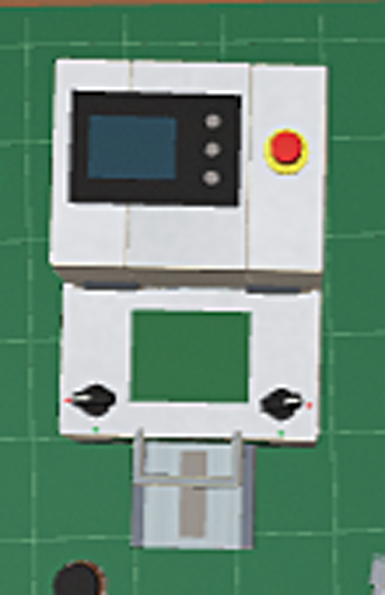

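View pics/top_bl.png

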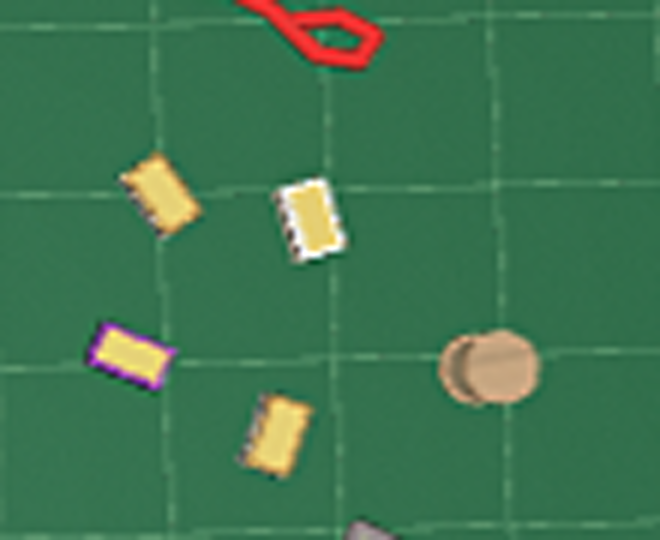

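View pics/top_tr.png

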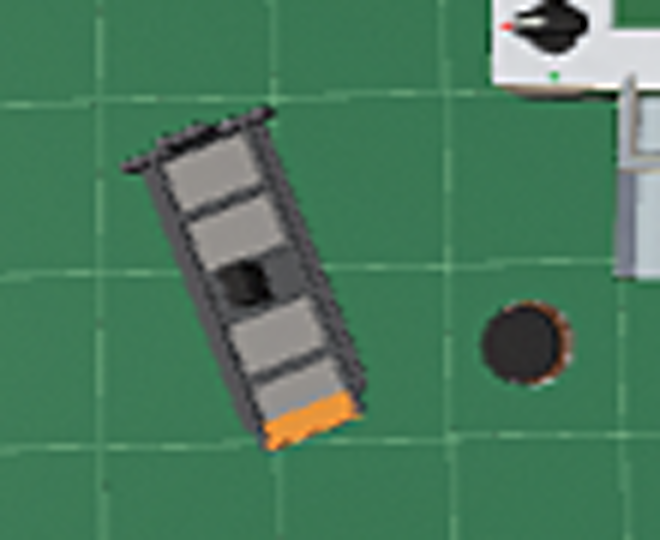

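```bash
python3 - <<'E'
from h import *
f=grab("top")
P=lambda u,v:(165+u/3.5-.4,50+v/3.5-.4)
for n,u,v,z in [("wingL",97,401,125),("wingR",283,404,125),("hbarL",140,479,106),("hbarR",236,484,106),("ledgeFL",133,547,30),("ledgeFR",252,548,30),("covFL",60,436,106),("covFR",318,441,106),("houseFL",50,263,170),("houseFR",323,270,170),("houseBL",56,60,170),("houseBR",326,68,170)]:
    print(n,np.round(cast(f,*P(u,v),z),1))
Q=lambda u,v:(290+u/6-.4,140+v/6-.4)
for n,u,v in [("b1",162,192),("b2",280,435)]: print(n,np.round(cast(f,*Q(u,v),24),1))
for n,c in [("b1",[(155,153),(122,180),(165,235),(203,210)]),("b2",[(263,395),(313,404),(285,478),(240,462)])]:
    print(n,[np.round(cast(f,*Q(*a),24)[:2]) for a in c])
W=lambda u,v:(100+u/6-.4,160+v/6-.4)
for n,u,v,z in [("nose",313,420,3),("noseL",268,450,3),("noseR",360,408,3),("tailL",128,167,16),("tailR",270,113,16),("handle",240,282,48)]:
    print(n,np.round(cast(f,*W(u,v),z),1))
E
```

```text
wingL [571.4 117.9 125. ]
wingR [564.9 -50.2 125. ]
hbarL [501.1  82.6 106. ]
hbarR [494.4  -5.3 106. ]
ledgeFL [439.9  99.1  30. ]
ledgeFR [436.  -16.7  30. ]
covFL [542.3 155.  106. ]
covFR [532.3 -81.6 106. ]
houseFL [687.5 150.1 170. ]
houseFR [676.5 -87.9 170. ]
houseBL [867.4 142.  170. ]
houseBR [856.3 -95.2 170. ]
b1 [ 548.8 -296.3   24. ]
b2 [ 407.  -359.8   24. ]
b1 [array([ 572., -293.]), array([ 556., -273.]), array([ 524., -297.]), array([ 538., -320.])]
b2 [array([ 430., -351.]), array([ 424., -380.]), array([ 382., -362.]), array([ 392., -336.])]
nose [362.5 279.3   3. ]
noseL [346.  305.3   3. ]
noseR [368.7 252.2   3. ]
tailL [510.5 379.5  16. ]
tailR [539.6 298.2  16. ]
handle [442.5 307.3  48. ]
```

```bash
python3 - <<'E'
from h import *
move([520,60,320],-2.4)
E
```

```text
shift tool xyz [-591.3  -88.7  520.2]
tool-x yaw -77.0 q7 -0.071 tilt y [-0.     0.001 -1.   ]
turn deg -74.6 (or 105.4 ) q7 then ~
```

```bash
python3 -m pendant '[[[-150,-60,130,-20],[-300,-89,260,-40],[-450,-89,390,-60],[-550,-89,480,-70],[-591,-89,520,-74.6],[-591,-89,520,-74.6],[-591,-89,520,-74.6],[-591,-89,520,-74.6],[-591,-89,520,-74.6],[-591,-89,520,-74.6],[-591,-89,520,-74.6],[-591,-89,520,-74.6],[-591,-89,520,-74.6],[-591,-89,520,-74.6],[-591,-89,520,-74.6],[-591,-89,520,-74.6],[-591,-89,520,-74.6],[-591,-89,520,-74.6]]]' 0 60
python3 - <<'E'
from h import *
f=grab("wrist"); save(f,"w1",k=1.5); np.save("w1.npy",f,allow_pickle=True)
move()
E
```

```text
time: 2.05
position: [519.8, 60.4, 320.0]
tool_rot: [-0.707, 0.014, -0.014, 0.707]
ft_force: [-0.3, -0.9, -0.5]
grip_width: 85.3
tool-x yaw -2.42 q7 -0.432 tilt y [-0.001 -0.    -1.   ]
```

View pics/w1.png

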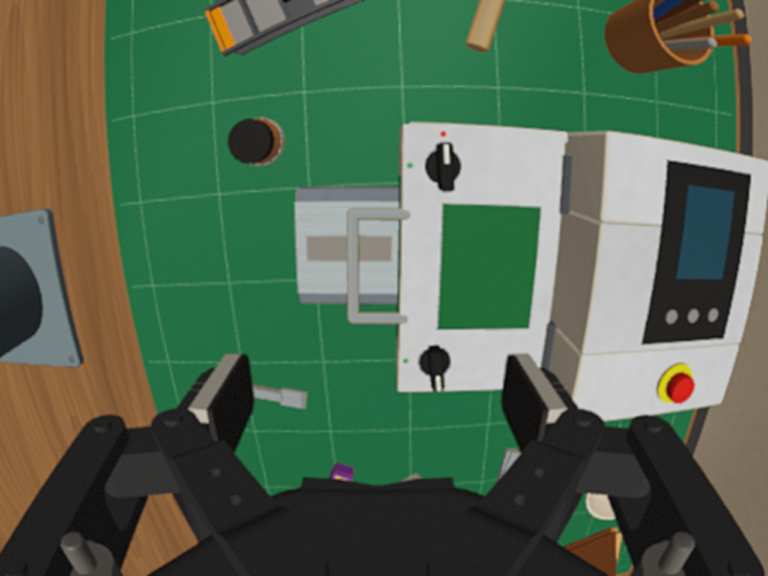

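```bash
python3 - <<'E'
from h import *
f=np.load("w1.npy",allow_pickle=True).item()
for n,u,v,z in [("wingL",444,167,125),("wingR",436,364,122),("hA",352,213,106),("hB",355,318,106),("ledgeFL",296,190,30),("ledgeFR",301,301,30),("covFL",403,125,106),("covFR",400,391,106),("winFL",443,205,106),("winFR",438,328,106)]:
    print(n,np.round(cast(f,u/1.5,v/1.5,z),1))
E
```

```text
wingL [571.6 120.2 125. ]
wingR [565.3 -44.5 122. ]
hA [499.6  84.8 106. ]
hB [497.3  -5.3 106. ]
ledgeFL [441.1  99.9  30. ]
ledgeFR [436.9 -14.3  30. ]
covFL [542.8 153.7 106. ]
covFR [534.4 -79.4 106. ]
winFL [573.   88.8 106. ]
winFR [568.7 -17.6 106. ]
```

```bash
python3 - <<'E'
from h import *
move([572.7,120.8,112],-2.2)
E
```

```text
shift tool xyz [ 50.8 207.9  64.1]
tool-x yaw -2.42 q7 -0.432 tilt y [-0.001 -0.    -1.   ]
turn deg -0.22 (or 179.78 ) q7 then ~
```

```bash
python3 -m pendant '[[[25,50,32,0],[51,100,64,0],[51,140,64,0],[51,180,64,0],[51,200,64,0],[51,208,64,0],[51,208,64,0],[51,208,64,0]]]' 0 60
python3 -m pendant '[[[0,0,0,0],[0,0,0,0],[0,0,0,0],[0,0,0,0],[0,0,0,0],[0,0,0,0],[0,0,0,0],[0,0,0,0]]]' 1 60
python3 - <<'E'
from h import *
f=grab("wrist"); save(f,"w2",k=1.5); move()
E
```

```text
time: 2.9
position: [574.1, 120.0, 113.6]
tool_rot: [-0.707, 0.015, -0.016, 0.707]
ft_force: [1.3, 0.3, 0.9]
grip_width: 85.7
time: 3.7
position: [573.9, 120.1, 113.9]
tool_rot: [0.707, -0.015, 0.016, -0.707]
ft_force: [-2.9, -0.8, 6.8]
grip_width: 10.6
tool-x yaw -2.49 q7 -0.706 tilt y [ 0.001 -0.    -1.   ]
```

View pics/w2.png

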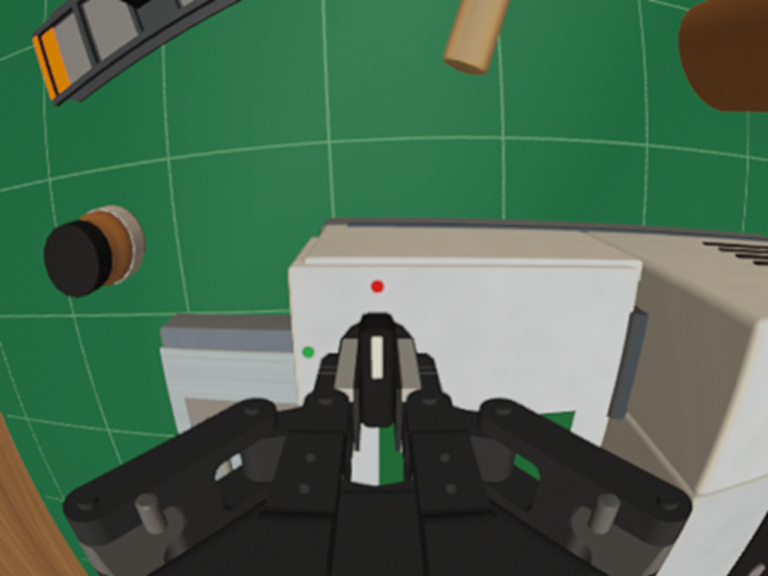

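```bash
python3 -m pendant '[[[0,0,0,-6],[0,0,0,-14],[0,0,0,-22],[0,0,0,-30],[0,0,0,-38],[0,0,0,-46],[0,0,0,-54],[0,0,0,-62],[0,0,0,-70],[0,0,0,-78],[0,0,0,-85],[0,0,0,-90],[0,0,0,-92],[0,0,0,-92],[0,0,0,-92]]]' - 80
python3 - <<'E'
from h import *
f=grab("wrist"); save(f,"w3",k=1.5); move(); print(sense()['q'])
E
```

```text
time: 5.25
position: [574.1, 120.4, 114.0]
tool_rot: [0.503, 0.498, -0.497, -0.503]
ft_force: [-1.1, 1.0, 3.3]
grip_width: 10.0
tool-x yaw 89.4 q7 0.686 tilt y [ 0.001  0.001 -1.   ]
[ 0.36780703  0.7918433  -0.94349032  1.75910781  0.75609288  0.99685202
  0.68633897]
```

View pics/w3.png

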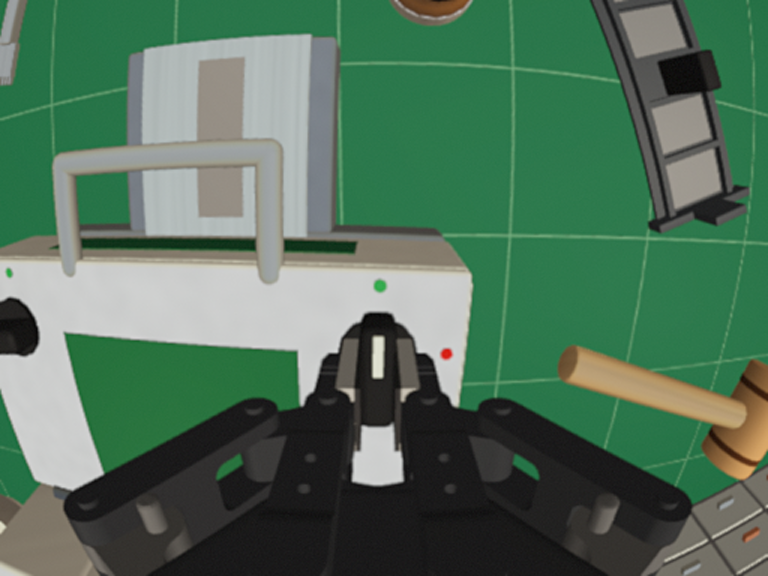

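```bash
python3 -m pendant '[[[0,0,0,0],[0,0,0,0],[0,0,0,0],[0,0,0,0],[0,-40,0,0],[0,-80,0,0],[0,-80,0,0]]]' 0 60
python3 - <<'E'
from h import *
move([567.5,-49.7,112],-2.2)
E
```

```text
time: 6.0
position: [576.6, 122.2, 199.1]
tool_rot: [0.504, 0.501, -0.494, -0.501]
ft_force: [0.7, -0.5, -0.3]
grip_width: 85.1
shift tool xyz [-172.3   86.5    8.2]
tool-x yaw 89.43 q7 0.757 tilt y [ 0.009  0.003 -1.   ]
turn deg -88.37 (or 91.63 ) q7 then ~
```

```bash
python3 -m pendant '[[[-40,0,0,8],[-80,0,8,16],[-120,0,8,25],[-150,0,8,33],[-165,0,8,41],[-172,0,8,50],[-172,0,8,58],[-172,0,8,66],[-172,0,8,75],[-172,0,8,83],[-172,0,8,91.6],[-172,0,8,91.6],[-172,40,8,91.6],[-172,70,8,91.6],[-172,86,8,91.6],[-172,86,8,91.6],[-172,86,8,91.6]]]' 0 60
python3 -m pendant '[[[0,0,0,0],[0,0,0,0],[0,0,0,0],[0,0,0,0],[0,0,0,0],[0,0,0,0],[0,0,0,0]]]' 1 80
python3 - <<'E'
from h import *
f=grab("wrist"); save(f,"w4",k=1.5); move()
E
```

```text
time: 7.7
position: [568.2, -49.2, 113.2]
tool_rot: [-0.706, 0.009, -0.016, 0.708]
ft_force: [0.2, 0.2, 0.8]
grip_width: 85.4
time: 8.4
position: [566.4, -48.9, 113.4]
tool_rot: [-0.706, 0.011, -0.015, 0.708]
ft_force: [-7.4, -0.0, 8.6]
grip_width: 9.9
tool-x yaw -2.06 q7 -0.428 tilt y [ 0.006  0.003 -1.   ]
```

View pics/w4.png

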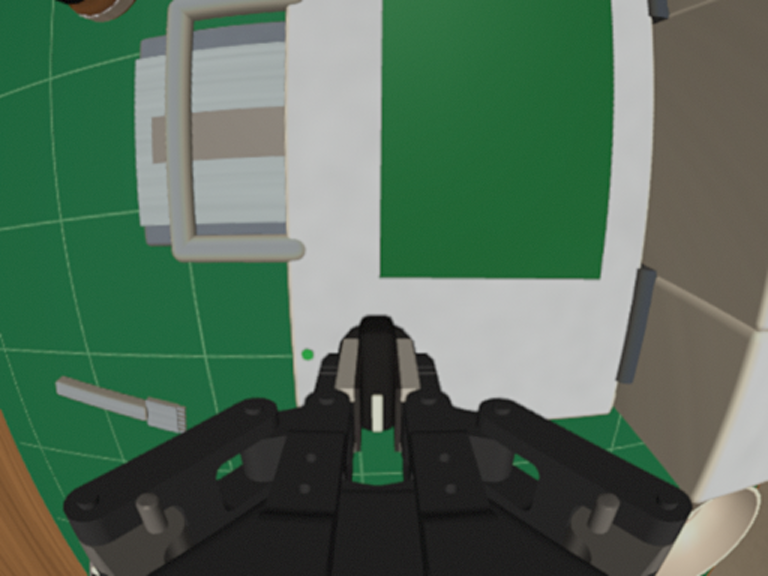

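```bash
python3 -m pendant '[[[0,0,0,-5],[0,0,0,-10],[0,0,0,-15],[0,0,0,-20],[0,0,0,-20]]]' - 60
python3 - <<'E'
from h import *
f=grab("wrist"); save(f,"w5",k=1); move(); print(sense()['torque'])
E
```

```text
time: 8.95
position: [566.1, -48.9, 113.5]
tool_rot: [-0.698, -0.113, 0.108, 0.699]
ft_force: [-2.6, -0.1, 2.8]
grip_width: 9.7
tool-x yaw 17.84 q7 -0.131 tilt y [ 0.006  0.003 -1.   ]
[0.02538335 0.51123811 0.0221745 ]
```

View pics/w5.png

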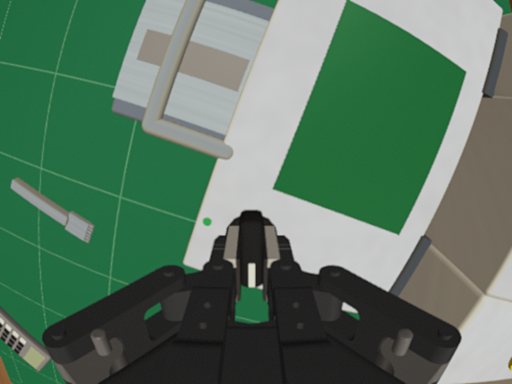

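It turns freely anticlockwise (torque about z is about 0.02 N m), and the wing follows the pads. I'll continue.

```bash
python3 -m pendant '[[[0,0,0,-6],[0,0,0,-14],[0,0,0,-22],[0,0,0,-30],[0,0,0,-38],[0,0,0,-46],[0,0,0,-54],[0,0,0,-62],[0,0,0,-68],[0,0,0,-71],[0,0,0,-71],[0,0,0,-71]]]' - 80
python3 - <<'E'
from h import *
f=grab("wrist"); save(f,"w6",k=1); move()
E
python3 -m pendant '[[[0,0,0,0],[0,0,0,0],[0,0,0,0],[0,0,0,0],[0,-40,0,0],[0,-80,0,0],[0,-90,0,0],[0,-90,0,0]]]' 0 60
python3 - <<'E'
from h import *
f=grab("wrist"); save(f,"w7",k=1); f=grab("top"); save(f,"t7",(165,90,275,220),4); 
move([499,39.5,103-3],-2.2)
E
```

```text
time: 10.2
position: [565.7, -49.3, 113.5]
tool_rot: [0.506, 0.496, -0.492, -0.505]
ft_force: [-4.0, -1.0, 4.2]
grip_width: 9.9
tool-x yaw 88.67 q7 0.942 tilt y [ 0.004  0.002 -1.   ]
time: 11.05
position: [566.5, -49.4, 205.1]
tool_rot: [0.507, 0.497, -0.492, -0.504]
ft_force: [0.5, -0.0, -0.4]
grip_width: 85.4
shift tool xyz [ 87.7 102.4  68.1]
tool-x yaw 88.66 q7 1.027 tilt y [ 0.003  0.002 -1.   ]
turn deg -89.14 (or 90.86 ) q7 then ~
```

View pics/w6.png

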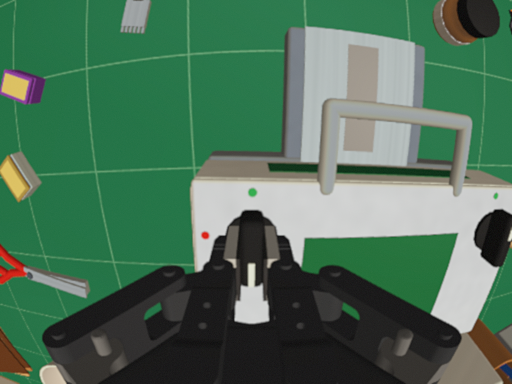

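View pics/w7.png

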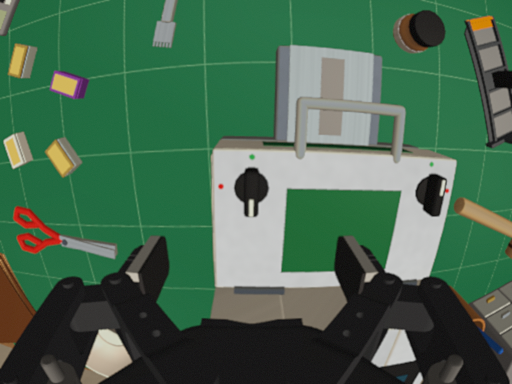

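View pics/t7.png

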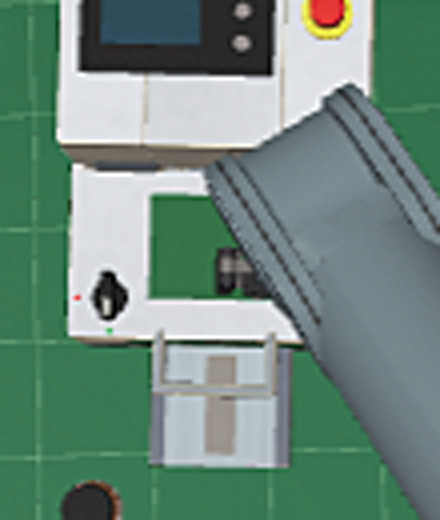

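```bash
python3 -m pendant '[[[40,0,30,8],[80,0,60,16],[88,0,68,25],[88,0,68,33],[88,0,68,41],[88,0,68,50],[88,0,68,58],[88,0,68,66],[88,0,68,75],[88,0,68,83],[88,0,68,90.9],[88,0,68,90.9],[88,0,68,90.9],[88,0,68,90.9]]]' 0.6 60
python3 - <<'E'
from h import *
f=grab("wrist"); save(f,"w8",k=1.5);np.save("w8.npy",f,allow_pickle=True)
move([499,39.5,91],-2.2)
E
```

```text
time: 12.55
position: [498.4, 39.5, 201.8]
tool_rot: [-0.706, 0.012, -0.014, 0.708]
ft_force: [0.5, 0.4, -0.1]
grip_width: 34.1
shift tool xyz [  0.2 110.9  -0.3]
tool-x yaw -2.12 q7 -0.528 tilt y [ 0.002  0.002 -1.   ]
turn deg 0.08 (or -179.92 ) q7 then ~
```

View pics/w8.png

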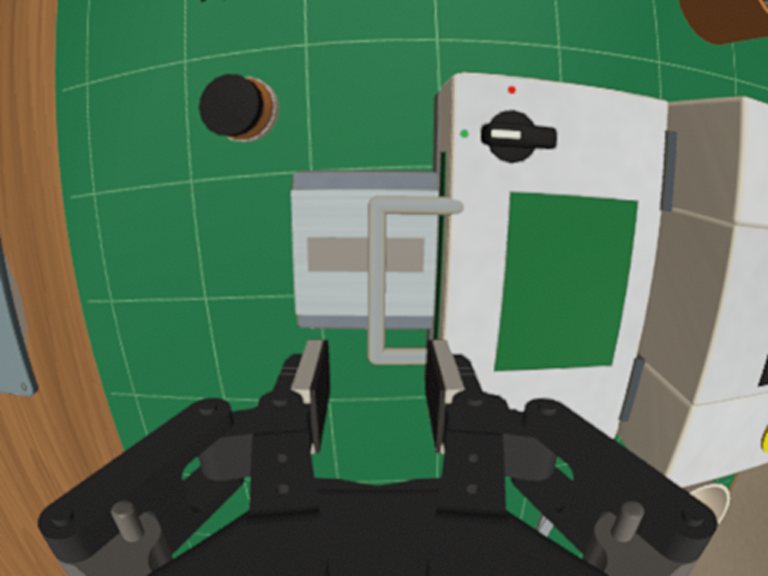

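```bash
python3 - <<'E'
from h import *
f=np.load("w8.npy",allow_pickle=True).item()
for p in [(376,205),(377,280),(378,350)]: print(np.round(cast(f,p[0]/1.5,p[1]/1.5,103),1))
E
```

```text
[498.9  83.6 103. ]
[497.9  41.3 103. ]
[496.9  -2.2 103. ]
```

```bash
python3 -m pendant '[[[0,40,0,0],[0,80,0,0],[0,105,0,0],[0,111,0,0],[0,111,0,0],[0,111,0,0]]]' 0.6 60
python3 -m pendant '[[[0,0,0,0],[0,0,0,0],[0,0,0,0],[0,0,0,0],[0,0,0,0]]]' 1 60
python3 - <<'E'
from h import *
f=grab("wrist"); save(f,"w9",k=1)
move();print(sense()["ft_force"])
E
```

```text
time: 13.2
position: [499.8, 40.0, 92.1]
tool_rot: [-0.706, 0.011, -0.014, 0.708]
ft_force: [0.5, -0.4, 0.5]
grip_width: 34.2
time: 13.7
position: [498.3, 40.1, 93.3]
tool_rot: [-0.707, 0.012, -0.014, 0.707]
ft_force: [-7.3, 0.6, 11.4]
grip_width: 8.0
tool-x yaw -2.1 q7 -0.67 tilt y [ 0.002  0.001 -1.   ]
[-7.18457489 -0.12674494 10.89832809]
```

View pics/w9.png

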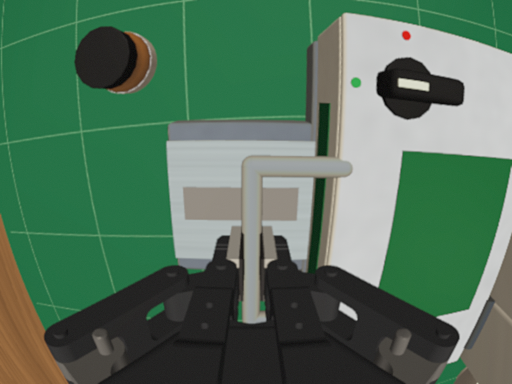

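```bash
python3 -m pendant '[[[0.2,-9,0,0],[1,-18,0,0],[2,-27,0,0],[3.5,-35,0,0],[8,-52,0,0],[14,-69,0,0],[22,-85,0,0],[31,-100,0,0],[42,-114,0,0],[54,-127,0,0],[54,-127,0,0]]]' - 60
python3 - <<'E'
from h import *
f=grab("side"); save(f,"s10",k=1.5)
move();print(sense()["ft_force"])
E
```

```text
time: 14.85
position: [550.5, 37.8, 222.3]
tool_rot: [0.707, -0.014, 0.012, -0.707]
ft_force: [-11.8, -1.4, 9.8]
grip_width: 7.2
tool-x yaw -2.1 q7 -0.51 tilt y [-0.003 -0.001 -1.   ]
[-10.54961346  -0.94578645   8.63793897]
```

View pics/s10.png

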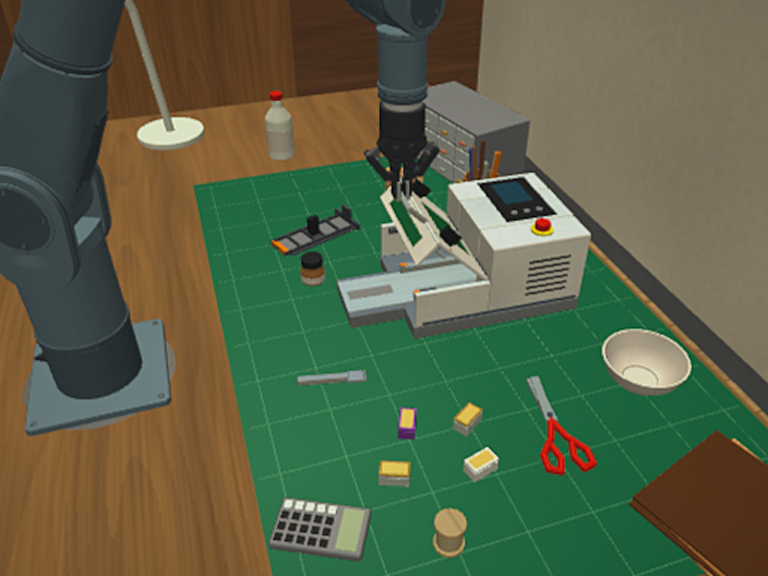

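```bash
python3 -m pendant '[[[13,-12,0,0],[27,-22,0,0],[43,-31,0,0],[59,-38,0,0],[76,-43.5,0,0],[93,-47,0,0],[110,-49.5,0,0],[128,-50,0,0],[146,-48.5,0,0],[155,-47,0,0],[155,-47,0,0],[155,-47,0,0]]]' - 60
python3 -m pendant '[[[0,0,0,0],[0,0,0,0],[0,0,0,0],[0,0,0,0],[0,-40,0,0],[0,-80,0,0],[0,-80,0,0]]]' 0.5 60
python3 - <<'E'
from h import *
f=grab("side"); save(f,"s11",k=1.5)
move();print(sense()["ft_force"])
E
```

```text
time: 16.1
position: [708.9, 31.3, 273.1]
tool_rot: [0.707, -0.011, 0.016, -0.707]
ft_force: [3.2, 8.7, 6.3]
grip_width: 7.5
time: 16.8
position: [710.3, 32.5, 359.5]
tool_rot: [-0.706, 0.008, -0.02, 0.708]
ft_force: [-0.0, 0.8, 0.3]
grip_width: 42.6
tool-x yaw -2.23 q7 -0.401 tilt y [ 0.013  0.001 -1.   ]
[ 0.00490029 -0.30453916 -0.17501389]
```

View pics/s11.png

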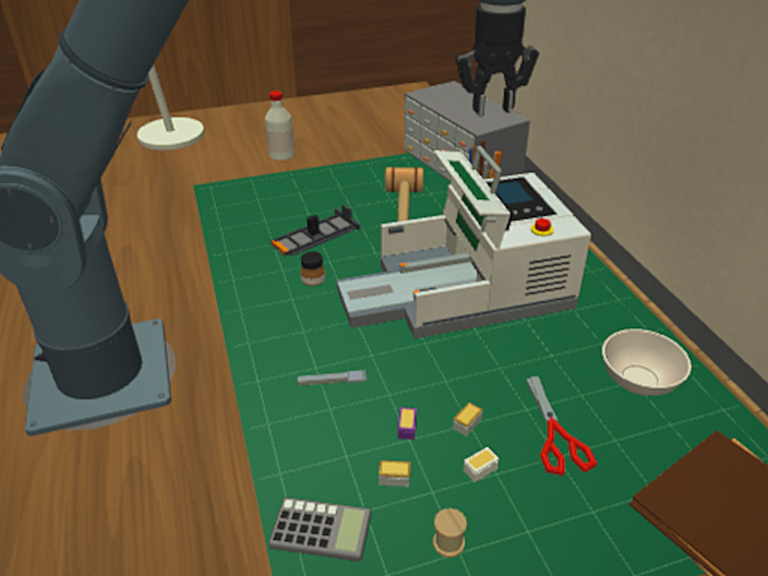

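```bash
python3 - <<'E'
from h import *
move([531,-272,200],37)
E
```

```text
shift tool xyz [-168.4  153.8 -311. ]
tool-x yaw -2.23 q7 -0.401 tilt y [ 0.013  0.001 -1.   ]
turn deg -39.23 (or 140.77 ) q7 then ~
```

```bash
python3 -m pendant '[[[-20,0,-45,-8],[-40,0,-90,-16],[-65,20,-135,-25],[-90,60,-180,-33],[-120,100,-225,-39],[-145,140,-270,-39],[-168,154,-311,-39],[-168,154,-311,-39],[-168,154,-311,-39],[-168,154,-311,-39],[-168,154,-311,-39]]]' 0 60
python3 - <<'E'
from h import *
f=grab("wrist"); save(f,"w12",k=1.5);np.save("w12.npy",f,allow_pickle=True)
move()
for p in [(549,-296,24),(407,-360,24)]: print(proj(f,p)*1.5)
E
```

```text
time: 17.95
position: [531.9, -270.6, 199.8]
tool_rot: [0.672, 0.228, -0.219, -0.67]
ft_force: [0.3, -0.5, 0.3]
grip_width: 85.7
tool-x yaw 36.92 q7 0.644 tilt y [ 0.014  0.001 -1.   ]
[372.7426831  290.81675772]
[177.11979395 249.20603126]
```

View pics/w12.png

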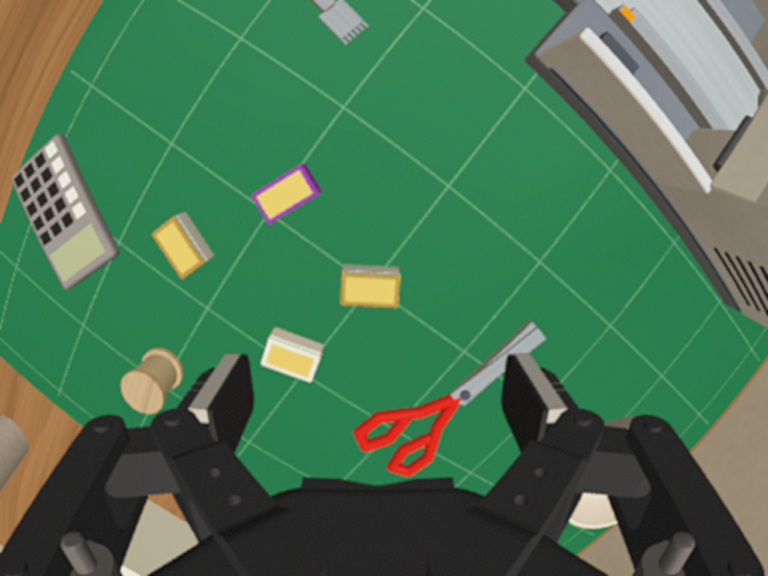

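```bash
cat >> h.py <<'E'
def brass(f):
    hsv=cv2.cvtColor(f["color"],cv2.COLOR_RGB2HSV)
    m=cv2.inRange(hsv,(15,85,110),(32,255,255))
    out=[]
    for c in cv2.findContours(m,cv2.RETR_EXTERNAL,cv2.CHAIN_APPROX_NONE)[0]:
        if 60<cv2.contourArea(c)<4000:
            P=np.array([cast(f,u,v,24)[:2] for u,v in c[:,0]],np.float32)
            r=cv2.minAreaRect(P); b=cv2.boxPoints(r)
            e=[b[1]-b[0],b[2]-b[1]]; l=max(e,key=np.linalg.norm); s=min(e,key=np.linalg.norm)
            if np.linalg.norm(l)<70: print("px",c[:,0].mean(0).round(1),"centre",np.round(r[0],1),"size",np.round([np.linalg.norm(l),np.linalg.norm(s)],1),"long yaw",round(np.degrees(np.arctan2(l[1],l[0]))%180,1))
E
python3 - <<'E'
from h import *
f=np.load("w12.npy",allow_pickle=True).item(); brass(f)
E
python3 - <<'E'
from h import *
f=grab("top"); brass(f); save(f,"t12",(290,140,400,230),6)
E
```

```text
px [111.8 336.9] centre [ 517.4 -631.5] size [39.8 31.4] long yaw 134.9
px [192.8 240. ] centre [ 530.4 -383.6] size [35.7 17.5] long yaw 15.7
px [246.2 192.6] centre [ 546.3 -296.7] size [43.9 26.1] long yaw 33.5
px [118.2 164.5] centre [ 406.2 -358.9] size [44.4 26.4] long yaw 158.0
px [189.4 129.3] centre [ 453.9 -276. ] size [36.5 18.6] long yaw 66.9
px [335.7 212.3] centre [ 407.1 -358.1] size [42.7 26.1] long yaw 162.0
px [ 97.8 131.7] centre [703.9 453.5] size [45.8 22.2] long yaw 159.8
```

```bash
python3 - <<'E'
from h import *
move([546.3,-296.7,6],33.5)
E
```

```text
shift tool xyz [ -7.1 194.4 -28. ]
tool-x yaw 36.93 q7 0.644 tilt y [ 0.014  0.001 -1.   ]
turn deg 3.43 (or -176.57 ) q7 then ~
```

```bash
python3 -m pendant '[[[-4,45,-15,3.4],[-7,90,-28,3.4],[-7,130,-28,3.4],[-7,165,-28,3.4],[-7,185,-28,3.4],[-7,194,-28,3.4],[-7,194,-28,3.4],[-7,194,-28,3.4]]]' 0 60
python3 -m pendant '[[[0,0,0,0],[0,0,0,0],[0,0,0,0],[0,0,0,0],[0,0,0,0]]]' 1 70
python3 - <<'E'
from h import *
f=grab("wrist"); save(f,"w13",k=1)
s=sense();print(s["ft_force"],s["grip_width"]); move([442.5,307.3,150],110)
E
```

```text
time: 18.85
position: [547.8, -296.9, 8.1]
tool_rot: [0.679, 0.21, -0.198, -0.675]
ft_force: [0.5, 0.1, 1.0]
grip_width: 85.6
time: 19.35
position: [548.6, -297.3, 9.4]
tool_rot: [0.679, 0.21, -0.198, -0.675]
ft_force: [-0.6, -0.0, 7.1]
grip_width: 42.1
[-0.65997906 -0.65533471  5.82300561] 42.141582310529216
shift tool xyz [ 247.6 -143.   561.1]
tool-x yaw 33.54 q7 0.483 tilt y [ 0.018 -0.001 -1.   ]
turn deg -76.46 (or 103.54 ) q7 then ~
```

View pics/w13.png

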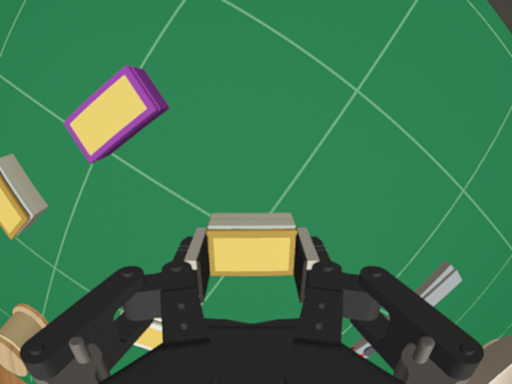

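```bash
python3 - <<'E'
from h import *
move([390,288,220],110)
E
python3 -m pendant '[[[0,-20,0,0],[0,-60,0,0],[0,-105,0,0],[0,-150,0,0],[0,-190,0,0],[0,-210,0,0],[0,-210,0,0]]]' - 70
```

```text
shift tool xyz [ 194.1 -213.9  573.3]
tool-x yaw 33.54 q7 0.483 tilt y [ 0.018 -0.001 -1.   ]
turn deg -76.46 (or 103.54 ) q7 then ~
time: 20.1
position: [546.8, -297.5, 224.2]
tool_rot: [0.681, 0.212, -0.196, -0.673]
ft_force: [0.7, -0.6, -0.9]
grip_width: 42.3
```

```bash
python3 -m pendant '[[[6,0,20,-4],[18,0,55,-10],[32,0,95,-16],[46,0,135,-22],[60,0,175,-28],[74,0,215,-34],[88,0,260,-40],[103,0,305,-46],[118,0,350,-52],[133,0,395,-58],[148,0,440,-64],[163,0,485,-70],[178,0,525,-75],[189,0,558,-76.5],[194,0,573,-76.5],[194,0,573,-76.5],[194,0,573,-76.5]]]' - 70
python3 - <<'E'
from h import *
f=grab("wrist"); save(f,"w14",k=1.5);np.save("w14.npy",f,allow_pickle=True)
s=sense();print(s["ft_force"],s["grip_width"]); move()
f=grab("top"); brass(f)
E
```

```text
time: 21.8
position: [391.6, 286.4, 217.5]
tool_rot: [0.413, 0.582, -0.576, -0.397]
ft_force: [1.0, -0.7, -1.5]
grip_width: 42.1
[ 0.78413292 -0.58324585 -0.33171102] 42.572175068223515
tool-x yaw 109.98 q7 0.661 tilt y [ 0.023 -0.006 -1.   ]
px [335.9 212.4] centre [ 406.6 -359.3] size [43.5 26.3] long yaw 157.4
px [369.3 200.9] centre [ 442.  -480.2] size [52.5 32.5] long yaw 94.9
px [ 97.7 131.5] centre [704.3 453.7] size [47.1 22.9] long yaw 158.1
```

View pics/w14.png

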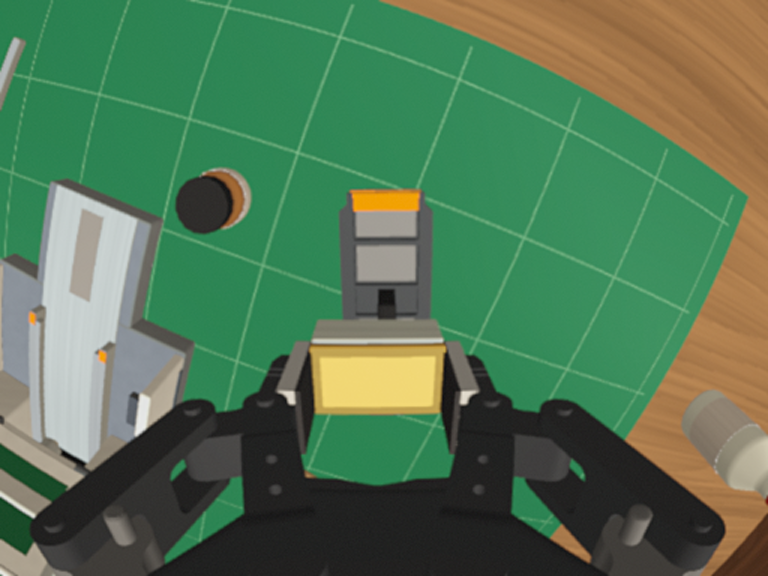

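```bash
python3 - <<'E'
from h import *
f=np.load("w14.npy",allow_pickle=True).item()
save(f,"w14c",(210,110,310,230),6)
f["name"]="wrist"
E
```

```text
(no output)
```

View pics/w14c.png

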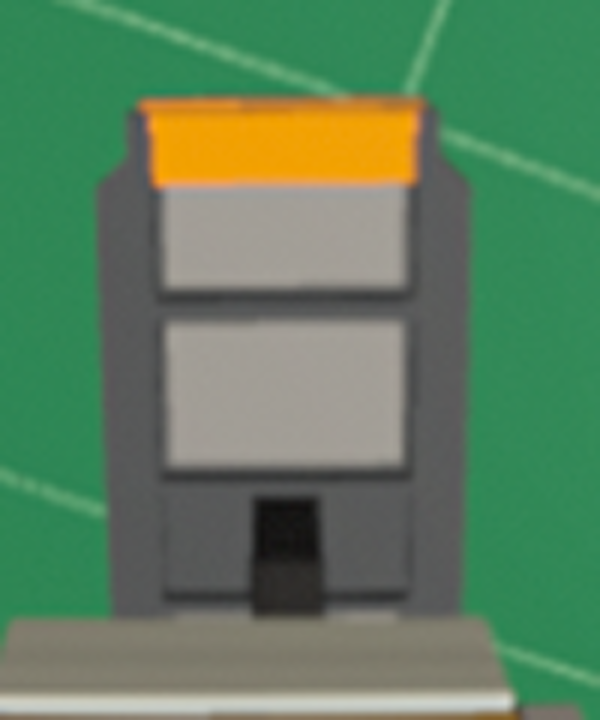

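```bash
python3 - <<'E'
from h import *
f=np.load("w14.npy",allow_pickle=True).item()
C=lambda u,v,z:cast(f,210+u/6-.4,110+v/6-.4,z)
pts=[(286,468,4,15),(287,319,10,49),(286,290,4,53),(284,186,10,87),(287,528,48,0)]
X=np.array([C(u,v,z)[:2] for u,v,z,_ in pts]); t=np.array([p[3] for p in pts])
print(X.round(1))
A=np.c_[t,np.ones(5)]; s,r,_,_=np.linalg.lstsq(A,X,rcond=None); print("dir",s[0],np.linalg.norm(s[0]),"yaw",np.degrees(np.arctan2(s[0][1],s[0][0])),"origin",s[1]); print((A@s-X).round(1))
for u,v,z in [(97,186,4),(468,186,4),(112,600,4),(463,600,4),(140,103,4),(430,103,4)]: print(C(u,v,z).round(1))
E
```

```text
[[425.4 304.3]
 [394.2 292.9]
 [389.9 291.1]
 [369.1 283. ]
 [423.  303.3]]
dir [-0.68142676 -0.25634877] 0.7280502129986647 yaw -159.3839934065885 origin [428.10287164 305.38368808]
[[-7.5 -2.8]
 [ 0.6 -0.1]
 [ 2.1  0.7]
 [-0.3  0.1]
 [ 5.1  2.1]]
[382.8 248.1   4. ]
[357.  317.9   4. ]
[466.2 279.7   4. ]
[440.1 350.4   4. ]
[364.1 250.7   4. ]
[344.1 304.7   4. ]
```

```bash
python3 - <<'E'
from h import *
f=np.load("w14.npy",allow_pickle=True).item()
C=lambda u,v,z:cast(f,210+u/6-.4,110+v/6-.4,z)
pts=[(286,468,4,15),(287,319,10,49),(286,290,4,53),(283,186,4,75),(286,100,2,93)]
X=np.array([C(u,v,z)[:2] for u,v,z,_ in pts]); t=np.array([p[3] for p in pts])
A=np.c_[t,np.ones(5)]; s,r,_,_=np.linalg.lstsq(A,X,rcond=None); print("dir",s[0],np.linalg.norm(s[0]),"yaw",np.degrees(np.arctan2(s[0][1],s[0][0])),"origin",s[1]); print((A@s-X).round(1))
for k in (70,-70): print(k,s[1]+k*s[0]/np.linalg.norm(s[0]))
E
```

```text
dir [-0.91848003 -0.34431331] 0.9808961333619497 yaw -159.45033739750684 origin [439.00627323 309.47976675]
[[-0.2 -0. ]
 [-0.2 -0.3]
 [ 0.5  0.1]
 [ 0.1  0.5]
 [-0.2 -0.3]]
70 [373.4604932  284.90842734]
-70 [504.55205326 334.05110617]
```

```bash
python3 - <<'E'
from h import *
f=grab("wrist"); s=sense(); M=R.from_quat(s["tool_rot"]).as_matrix()
hsv=cv2.cvtColor(f["color"],cv2.COLOR_RGB2HSV); m=cv2.inRange(hsv,(15,85,110),(32,255,255)); m[:215]=0;m[290:]=0
c=max(cv2.findContours(m,cv2.RETR_EXTERNAL,cv2.CHAIN_APPROX_NONE)[0],key=cv2.contourArea)
P=np.array([cast(f,u,v,s["position"][2]+14.6) for u,v in c[:,0]])
T=(P-s["position"])@M; print(T.min(0).round(1),T.max(0).round(1),((T.min(0)+T.max(0))/2).round(1))
move([374,285.1,150],110.5); move([374,285.1,15],110.5)
E
```

```text
[100.4 -17.1 -41.2] [194.1 -15.4  20.5] [147.2 -16.3 -10.4]
shift tool xyz [ 6.6 67.3 18.9]
tool-x yaw 109.91 q7 0.661 tilt y [ 0.024 -0.006 -1.   ]
turn deg -0.59 (or 179.41 ) q7 then ~
shift tool xyz [  8.4 202.2  21.7]
tool-x yaw 109.91 q7 0.661 tilt y [ 0.024 -0.006 -1.   ]
turn deg -0.59 (or 179.41 ) q7 then ~
```

```bash
cat >> h.py <<'E'
def held(dz=14.6):
    f=grab("wrist"); s=sense(); M=R.from_quat(s["tool_rot"]).as_matrix()
    hsv=cv2.cvtColor(f["color"],cv2.COLOR_RGB2HSV); m=cv2.inRange(hsv,(15,85,110),(32,255,255)); m[:215]=0;m[290:]=0;m[:,:195]=0;m[:,310:]=0
    c=max(cv2.findContours(m,cv2.RETR_EXTERNAL,cv2.CHAIN_APPROX_NONE)[0],key=cv2.contourArea)
    P=np.array([cast(f,u,v,s["position"][2]+dz) for u,v in c[:,0]])
    T=(P-s["position"])@M; print("held blank in tool axes",T.min(0).round(1),T.max(0).round(1),((T.min(0)+T.max(0))/2).round(1))
E
python3 - <<'E'
from h import *
held()
E
```

```text
held blank in tool axes [-21.3 -15.2 -11.2] [ 21.9 -14.1  15.5] [  0.3 -14.6   2.2]
```

```bash
python3 -m pendant '[[[4,30,10,-0.6],[8,75,20,-0.6],[8.4,115,20,-0.6],[8.4,150,20,-0.6],[8.4,175,20,-0.6],[8.4,190,20,-0.6],[8.4,198,20,-0.6],[8.4,201,20,-0.6],[8.4,203,20,-0.6],[8.4,203,20,-0.6]]]' - 70
python3 - <<'E'
from h import *
f=grab("wrist"); save(f,"w15",k=1.5);
s=sense();print(s["ft_force"],s["grip_width"]); move([374,285.1,13.4],110.5)
E
```

```text
time: 23.0
position: [376.1, 286.0, 14.9]
tool_rot: [0.411, 0.585, -0.577, -0.395]
ft_force: [-0.6, 0.0, -0.7]
grip_width: 42.2
[ 0.91683479  1.530226   -0.13638643] 41.85286872548247
shift tool xyz [-0.1  1.5  2.4]
tool-x yaw 110.49 q7 0.312 tilt y [ 0.025 -0.005 -1.   ]
turn deg -0.01 (or 179.99 ) q7 then ~
```

View pics/w15.png

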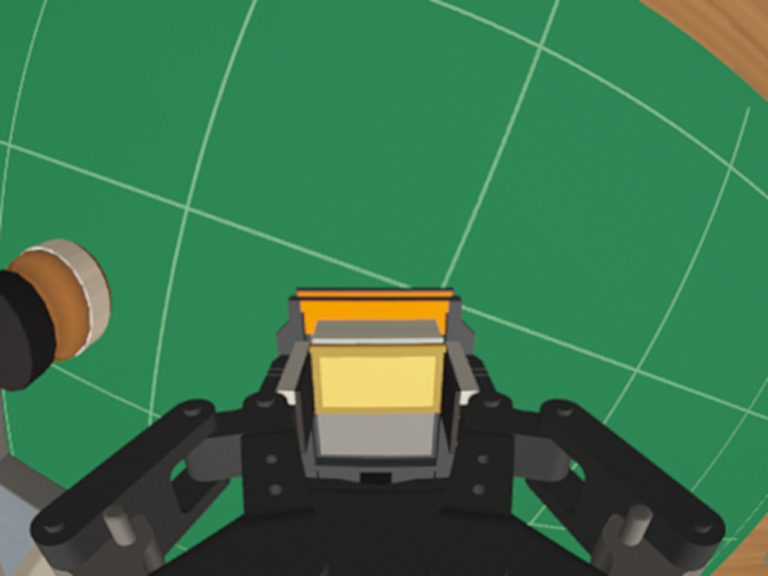

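```bash
python3 - <<'E'
from h import *
f=grab("wrist")
o=np.array([439.6,309.6]); d=np.array([np.cos(np.radians(-159.5)),np.sin(np.radians(-159.5))])
for x,z in [(93,4),(87,10),(87,4),(75,4),(53,10),(49,10),(49,4),(15,4),(15,10)]:
    print(x,z,(proj(f,np.append(o+x*d,z))*1.5).round(0))
held()
E
```

```text
93 4 [376. 288.]
87 10 [375. 310.]
87 4 [376. 304.]
75 4 [376. 334.]
53 10 [376. 392.]
49 10 [376. 401.]
49 4 [376. 393.]
15 4 [376. 457.]
15 10 [376. 466.]
held blank in tool axes [-21.2 -15.2 -11.4] [ 22.1 -14.1  15.4] [  0.5 -14.6   2. ]
```

```bash
python3 -m pendant '[[[0,1,0,0],[0,1.5,0,0],[0,1.5,0,0]]]' - 70
python3 -m pendant '[[[0,0,0,0],[0,0,0,0],[0,0,0,0],[0,0,0,0],[0,-30,0,0],[0,-75,0,0],[0,-120,0,0],[0,-160,0,0],[0,-185,0,0],[0,-185,0,0],[0,-185,0,0]]]' 0.1 70
python3 - <<'E'
from h import *
f=grab("wrist"); save(f,"w16",k=1.5);np.save("w16.npy",f,allow_pickle=True)
s=sense();print(s["ft_force"],s["grip_width"]); move([407,-358.7,200],-22)
E
```

```text
time: 23.45
position: [376.4, 286.3, 13.9]
tool_rot: [0.411, 0.585, -0.577, -0.395]
ft_force: [0.8, -1.3, 5.6]
grip_width: 42.1
time: 24.55
position: [371.9, 286.8, 198.8]
tool_rot: [0.412, 0.585, -0.577, -0.394]
ft_force: [0.3, -0.1, -1.1]
grip_width: 77.2
[ 0.51530692 -0.43694531  0.59126174] 76.92711511698994
shift tool xyz [-616.7    2.6  192.5]
tool-x yaw 110.48 q7 0.621 tilt y [ 0.025 -0.006 -1.   ]
turn deg -47.52 (or 132.48 ) q7 then ~
```

View pics/w16.png

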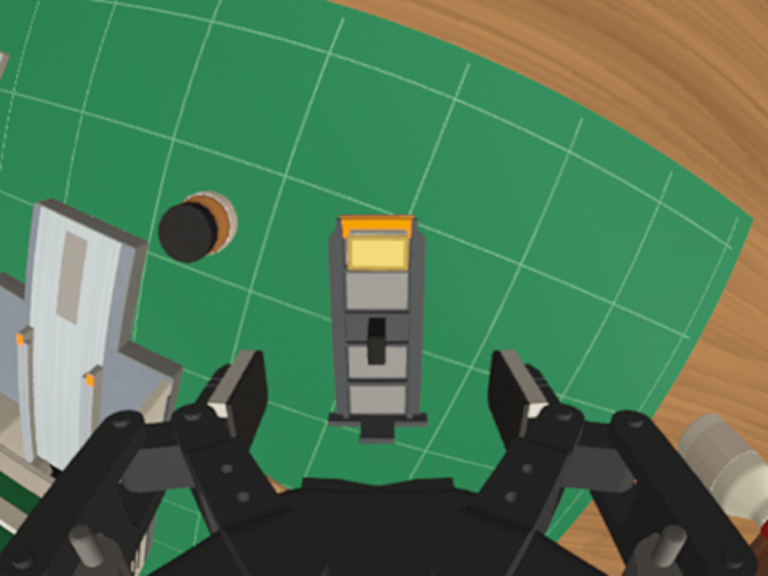

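```bash
python3 - <<'E'
from h import *
move([418,-331,200],-22);move([480,0,200])
f=grab("top"); brass(f)
E
```

```text
shift tool xyz [-594.6    2.7  172.5]
tool-x yaw 110.48 q7 0.621 tilt y [ 0.025 -0.006 -1.   ]
turn deg -47.52 (or 132.48 ) q7 then ~
shift tool xyz [-306.3    2.4   -1.4]
tool-x yaw 110.48 q7 0.621 tilt y [ 0.025 -0.006 -1.   ]
px [150.5 227.4] centre [369.2 279.9] size [47.6 38.6] long yaw 133.8
px [335.9 212.4] centre [ 406.6 -359.3] size [43.5 26.3] long yaw 157.4
px [369.3 201. ] centre [ 441.9 -480.1] size [52.1 31.9] long yaw 93.8
px [ 97.7 131.7] centre [704.6 453.9] size [46.9 23.4] long yaw 159.8
```

```bash
python3 -m pendant '[[[-40,0,0,8],[-85,0,0,16],[-130,0,0,25],[-175,0,0,33],[-220,0,0,41],[-265,0,0,50],[-306,0,0,58],[-345,0,20,66],[-385,0,45,75],[-425,0,70,83],[-465,0,95,91],[-505,0,120,100],[-545,0,145,108],[-575,0,162,116],[-590,0,170,124],[-594,0,172,132.5],[-594,2,172,132.5],[-594,2,172,132.5],[-594,2,172,132.5]]]' 0 70
python3 - <<'E'
from h import *
f=grab("wrist"); save(f,"w17",k=1); brass(f); print(sense()['q'].round(2))
move([406.5,-359,8],-22)
E
```

```text
time: 26.55
position: [418.1, -329.1, 199.8]
tool_rot: [0.694, -0.125, 0.142, -0.694]
ft_force: [0.7, 0.2, -0.6]
grip_width: 85.3
px [248.  196.3] centre [ 405.6 -359.3] size [43.3 25. ] long yaw 157.9
px [355.5 176.1] centre [ 530.1 -383.6] size [35.7 17.6] long yaw 16.2
px [260.9 111. ] centre [ 453.6 -276. ] size [36.4 18.4] long yaw 66.6
[ 1.01  0.42 -0.53  1.87  0.26  0.9  -0.02]
shift tool xyz [ -4.5 191.9 -32.7]
tool-x yaw -21.79 q7 -0.021 tilt y [ 0.024 -0.005 -1.   ]
turn deg 0.21 (or -179.79 ) q7 then ~
```

View pics/w17.png

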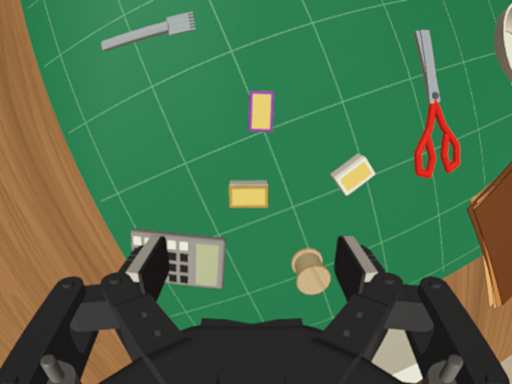

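```bash
python3 -m pendant '[[[-2,40,-15,0],[-5,85,-30,0],[-5,125,-33,0],[-5,160,-33,0],[-5,182,-33,0],[-5,192,-33,0],[-5,193,-33,0],[-5,193,-33,0]]]' 0 70
python3 -m pendant '[[[0,0,0,0],[0,0,0,0],[0,0,0,0],[0,0,0,0],[0,0,0,0]]]' 1 70
python3 - <<'E'
from h import *
held(15);s=sense();print(s["ft_force"],s["grip_width"],s["position"])
E
```

```text
time: 27.4
position: [406.6, -359.2, 7.7]
tool_rot: [0.695, -0.124, 0.142, -0.694]
ft_force: [-0.3, -0.1, -0.9]
grip_width: 85.0
time: 27.9
position: [407.1, -359.8, 8.9]
tool_rot: [0.695, -0.124, 0.143, -0.694]
ft_force: [-2.0, 0.4, 9.9]
grip_width: 42.2
held blank in tool axes [-22.3 -15.6 -12.5] [ 20.9 -14.4  14.2] [ -0.7 -15.    0.9]
[-1.07454079  0.87054927  9.5382941 ] 42.06776067404314 [ 407.13689794 -359.8182472     8.9421737 ]
```

```bash
python3 -m pendant '[[[0,-20,0,0],[0,-60,0,0],[0,-105,0,0],[0,-150,0,0],[0,-180,0,0],[0,-190,0,0]]]' - 70
python3 - <<'E'
from h import *
f=np.load("w16.npy",allow_pickle=True).item()
save(f,"w16c",(210,130,300,310),4)
o=np.array([439.6,309.6]); d=np.array([np.cos(np.radians(-159.5)),np.sin(np.radians(-159.5))])
for x,z in [(93,4),(53,10),(15,4),(-15,10),(-49,4),(-53,10),(-87,4),(-93,40)]:
    print(x,z,((proj(f,np.append(o+x*d,z))-[210,130]+.4)*4).round(0))
held(15); move([480,0,200]); move([505.2,334.1,200],-69.5)
E
```

```text
time: 28.55
position: [403.5, -359.5, 202.4]
tool_rot: [0.696, -0.123, 0.144, -0.692]
ft_force: [0.5, 0.1, -1.6]
grip_width: 41.9
93 4 [166.  51.]
53 10 [166. 192.]
15 4 [166. 307.]
-15 10 [166. 404.]
-49 4 [166. 489.]
-53 10 [166. 509.]
-87 4 [166. 585.]
-93 40 [165. 664.]
held blank in tool axes [-22.1 -15.7 -12.7] [ 21.2 -14.3  14. ] [ -0.4 -15.    0.7]
shift tool xyz [-62.2   0.4 362.3]
tool-x yaw -21.77 q7 0.038 tilt y [ 0.029 -0.011 -1.   ]
shift tool xyz [-162.6   -2.5  682. ]
tool-x yaw -21.77 q7 0.038 tilt y [ 0.029 -0.011 -1.   ]
turn deg 47.73 (or -132.27 ) q7 then ~
```

View pics/w16c.png

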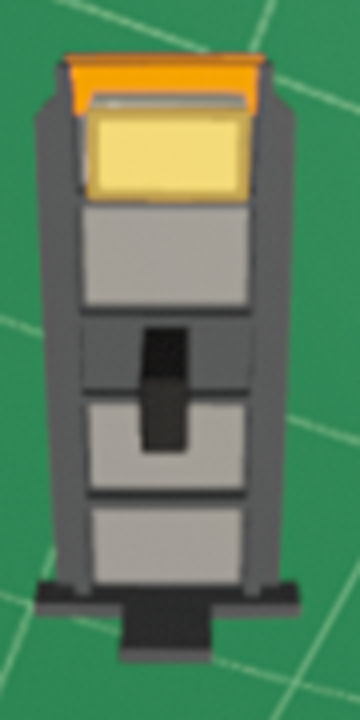

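```bash
python3 -m pendant '[[[-5,0,20,0],[-12,0,55,0],[-20,0,100,0],[-28,0,145,0],[-36,0,190,0],[-44,0,235,4],[-52,0,280,8],[-60,0,325,12],[-67,0,365,16],[-80,0,405,20],[-93,0,445,24],[-106,0,485,29],[-119,0,525,34],[-132,0,570,39],[-145,0,615,44],[-156,0,655,47.7],[-162,-2,676,47.7],[-163,-2,681,47.7],[-163,-2,681,47.7],[-163,-2,681,47.7]]]' - 70
python3 - <<'E'
from h import *
held(15);s=sense();print(s["grip_width"]);f=grab("wrist"); save(f,"w18",k=1.5)
move([505.2,334.1,14],-69.5)
f=grab("top");save(f,"t18",(100,160,210,250),6)
E
```

```text
time: 30.6
position: [504.5, 331.0, 198.3]
tool_rot: [-0.579, 0.393, -0.414, 0.582]
ft_force: [-0.8, -0.3, -0.2]
grip_width: 42.1
held blank in tool axes [-22.  -15.8 -19.2] [ 21.2 -14.3  13.5] [ -0.4 -15.   -2.8]
42.33432321350109
shift tool xyz [ -6.6 184.8  -2.7]
tool-x yaw -69.6 q7 -2.16 tilt y [ 0.028 -0.012 -1.   ]
turn deg -0.1 (or 179.9 ) q7 then ~
```

View pics/w18.png

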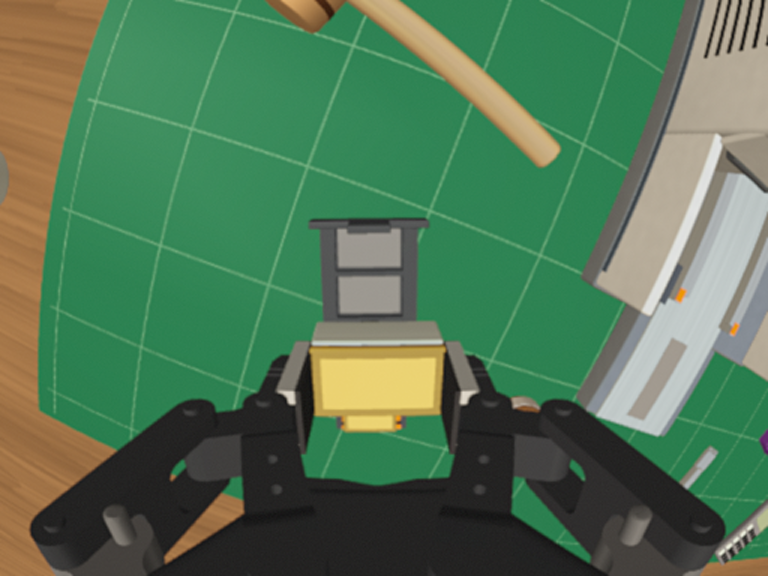

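```bash
python3 - <<'E'
from h import *
f=grab("wrist")
o=np.array([439.6,309.6]); d=np.array([np.cos(np.radians(-159.5)),np.sin(np.radians(-159.5))]); n=np.array([-d[1],d[0]])
for x,y,z in [(-93,0,40),(-53,0,4),(-49,0,10),(-15,0,4),(-87,0,16),(-70,38,4),(-70,-38,4)]:
    print(x,z,(proj(f,np.append(o+x*d+y*n,z))*1.5).round(0))
save(f,"w18c",(190,130,300,220),6)
E
```

```text
-93 40 [369. 226.]
-53 4 [369. 270.]
-49 10 [369. 277.]
-15 4 [370. 316.]
-87 16 [369. 230.]
-70 4 [418. 249.]
-70 4 [320. 249.]
```

View pics/w18c.png

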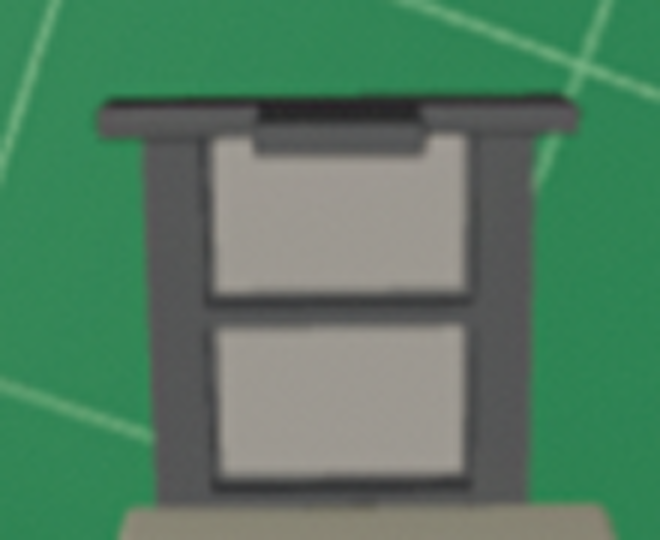

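```bash
python3 -m pendant '[[[-3,30,-1,0],[-6,70,-2.4,0],[-6.6,110,-2.4,0],[-6.6,142,-2.4,0],[-6.6,165,-2.4,0],[-6.6,177,-2.4,0],[-6.6,182,-2.4,0],[-6.6,185,-2.4,0],[-6.6,186,-2.4,0],[-6.6,186,-2.4,0]]]' - 70
python3 - <<'E'
from h import *
f=grab("wrist"); save(f,"w19",k=1.5)
s=sense();print(s["ft_force"],s["grip_width"]); move([505.2,334.1,13],-69.5)
E
```

```text
time: 31.8
position: [506.3, 335.4, 14.2]
tool_rot: [-0.578, 0.392, -0.414, 0.584]
ft_force: [0.1, 0.8, -1.4]
grip_width: 42.2
[ 0.4868855   0.63134668 -1.51113661] 41.94093967767195
shift tool xyz [ 0.8  1.2 -1.5]
tool-x yaw -69.59 q7 -2.3 tilt y [ 0.03  -0.011 -0.999]
turn deg -0.09 (or 179.91 ) q7 then ~
```

View pics/w19.png

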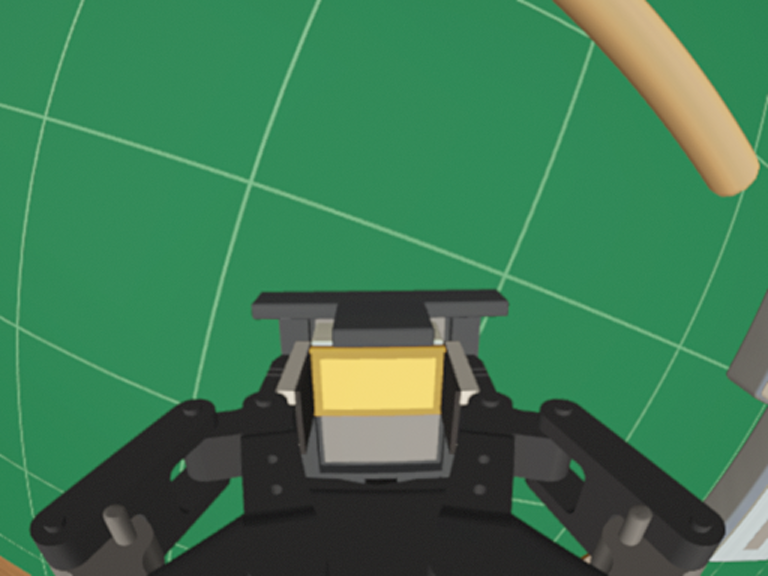

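```bash
python3 -m pendant '[[[0,0.5,-1,0],[0,1,-1,0],[0,1,-1,0]]]' - 70
python3 -m pendant '[[[0,0,0,0],[0,0,0,0],[0,0,0,0],[0,0,0,0],[0,-30,0,0],[0,-75,0,0],[0,-120,0,0],[0,-160,0,0],[0,-185,0,0],[0,-185,0,0],[0,-185,0,0]]]' 0.1 70
python3 - <<'E'
from h import *
f=grab("wrist"); save(f,"w20",k=1.5);np.save("w20.npy",f,allow_pickle=True)
s=sense();print(s["ft_force"],s["grip_width"]); move([439.8,309.8,29],-69.5)
o=np.array([439.6,309.6]); d=np.array([np.cos(np.radians(-159.5)),np.sin(np.radians(-159.5))]); n=np.array([-d[1],d[0]])
for x,y,z in [(-93,0,40),(-12,0,48),(12,0,48)]:
    print(x,z,(proj(f,np.append(o+x*d+y*n,z))*1.5).round(0))
E
```

```text
time: 32.15
position: [505.4, 335.1, 13.4]
tool_rot: [-0.578, 0.392, -0.414, 0.584]
ft_force: [0.2, 1.2, -0.3]
grip_width: 42.5
time: 33.25
position: [499.8, 336.9, 198.4]
tool_rot: [-0.577, 0.392, -0.415, 0.584]
ft_force: [-0.7, -0.7, -1.7]
grip_width: 77.1
[ 0.24994625  0.30124668 -0.43615652] 76.82415830739194
shift tool xyz [  0.6 166.9 -69.1]
tool-x yaw -69.59 q7 -2.176 tilt y [ 0.029 -0.012 -1.   ]
turn deg -0.09 (or 179.91 ) q7 then ~
-93 40 [379. 223.]
-12 48 [380. 338.]
12 48 [380. 368.]
```

View pics/w20.png

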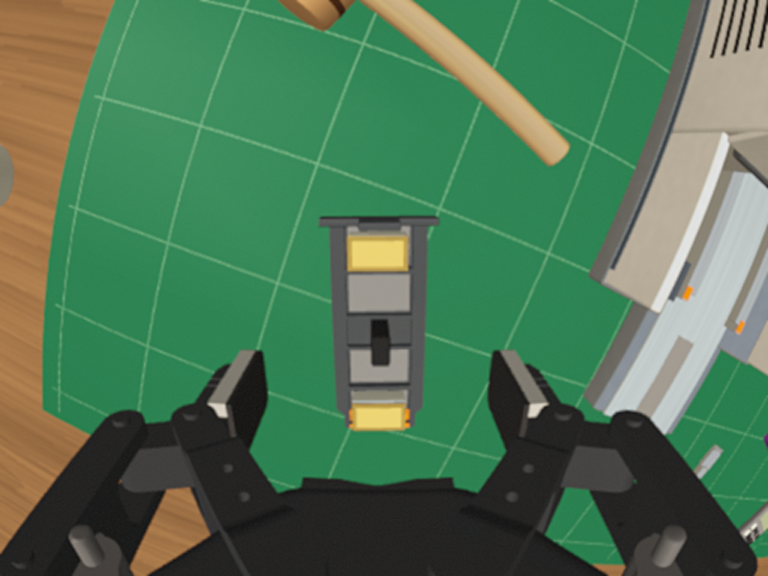

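```bash
python3 - <<'E'
from h import *
move([440,309.9,17],-69.5)
f=grab("top"); 
save(f,"t20",(100,150,280,270),4)
for n,u,v,z in [("jar",187.5,217,55)]: print(n,cast(f,u,v,z).round())
E
python3 -m pendant '[[[0,30,-20,0],[0.6,70,-50,0],[0.6,105,-69,0],[0.6,135,-69,0],[0.6,160,-69,0],[0.6,172,-69,0],[0.6,178,-69,0],[0.6,178,-69,0],[0.6,178,-69,0]]]' 0 70
python3 - <<'E'
from h import *
f=grab("wrist"); save(f,"w21",k=1.5)
move([440,309.9,17],-69.5)
E
```

```text
shift tool xyz [  0.3 178.8 -69.1]
tool-x yaw -69.59 q7 -2.176 tilt y [ 0.029 -0.012 -1.   ]
turn deg -0.09 (or 179.91 ) q7 then ~
jar [404. 147.  55.]
time: 34.25
position: [440.3, 309.9, 18.2]
tool_rot: [-0.578, 0.393, -0.414, 0.583]
ft_force: [0.5, 0.5, -0.0]
grip_width: 85.5
shift tool xyz [-0.1  1.3 -0.5]
tool-x yaw -69.6 q7 -2.392 tilt y [ 0.03  -0.011 -0.999]
turn deg -0.1 (or 179.9 ) q7 then ~
```

View pics/w21.png

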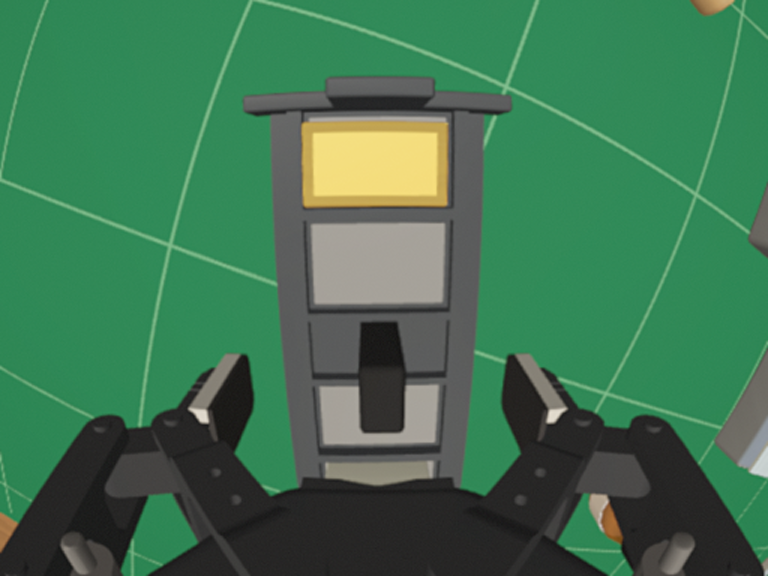

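```bash
python3 -m pendant '[[[0,0,0,0],[0,0,0,0],[0,0,0,0],[0,0,0,0],[0,0,0,0],[0,0,0,0],[0,0,0,0]]]' 1 110
python3 -m pendant '[[[0,-4,0,0],[0,-10,0,0],[0,-18,0,0],[0,-25,0,0],[0,-25,0,0],[0,-25,0,0]]]' - 110
python3 - <<'E'
from h import *
f=grab("wrist"); save(f,"w22",k=1); s=sense(); print(s["grip_width"],s["ft_force"],s["torque"],s["q"][6]); f=grab("side"); save(f,"s22",(150,90,350,230),4)
E
```

```text
time: 35.0
position: [440.5, 310.0, 19.0]
tool_rot: [-0.578, 0.392, -0.414, 0.583]
ft_force: [-1.9, -2.5, 9.1]
grip_width: 12.4
time: 35.6
position: [439.8, 310.2, 44.2]
tool_rot: [-0.578, 0.392, -0.415, 0.583]
ft_force: [0.3, -0.2, -5.1]
grip_width: 12.2
12.676730115242519 [ 0.02339354 -0.45992824 -5.53206542] [-0.02038339  0.1254309  -0.02247779] -2.366369245983141
```

View pics/w22.png

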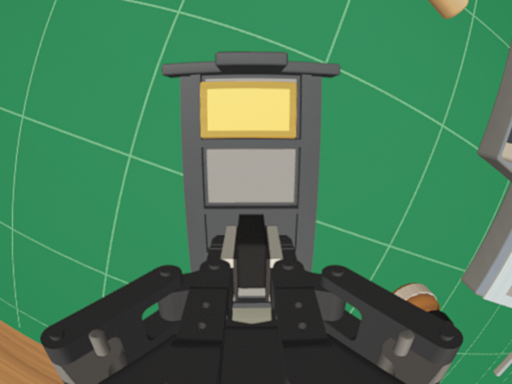

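View pics/s22.png

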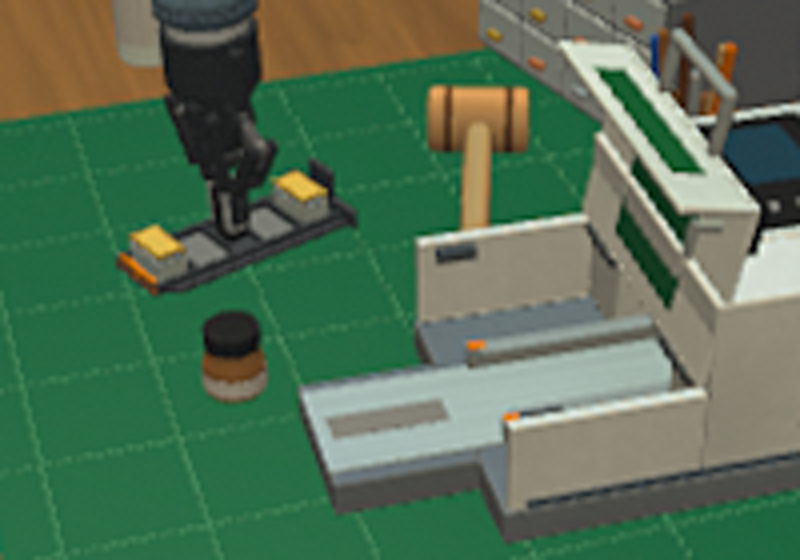

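```bash
python3 -m pendant '[[[0,0,0,-4],[0,0,0,-11],[0,0,0,-19],[0,0,0,-27],[0,0,0,-35],[0,0,0,-43],[0,0,0,-51],[0,0,0,-59],[0,0,0,-67],[0,0,0,-75],[0,0,0,-83],[0,0,0,-91],[0,0,0,-99],[0,0,0,-107],[0,0,0,-115],[0,0,0,-123],[0,0,0,-131],[0,0,0,-138],[0,0,0,-141],[0,0,0,-141]]]' - 110
python3 - <<'E'
from h import *
f=grab("wrist"); save(f,"w23",k=1); s=sense(); print(s["grip_width"],s["ft_force"],s["q"].round(2)); move([460.4,40.5,110],87.8)
E
```

```text
time: 37.7
position: [439.6, 309.5, 43.2]
tool_rot: [0.584, 0.418, -0.407, -0.565]
ft_force: [1.1, -0.2, -5.1]
grip_width: 12.3
12.192331294274434 [-0.29051659  0.52891149 -5.1644279 ] [-0.02  0.86 -0.95  1.92  0.97  0.89 -0.25]
shift tool xyz [-248.4  -62.7 -108. ]
tool-x yaw 71.3 q7 -0.251 tilt y [ 0.029 -0.012 -0.999]
turn deg -16.5 (or 163.5 ) q7 then ~
```

View pics/w23.png

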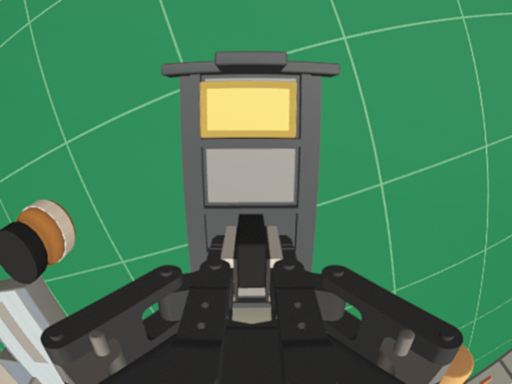

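```bash
python3 -m pendant '[[[0,-15,0,0],[0,-40,0,0],[0,-63,0,-3],[-10,-65,-5,-8],[-35,-65,-16,-12],[-65,-65,-29,-16.5],[-100,-65,-44,-16.5],[-135,-65,-59,-16.5],[-170,-65,-74,-16.5],[-205,-65,-90,-16.5],[-230,-64,-100,-16.5],[-244,-63,-106,-16.5],[-248,-63,-108,-16.5],[-248,-63,-108,-16.5],[-248,-63,-108,-16.5]]]' - 110
python3 - <<'E'
from h import *
f=grab("wrist"); save(f,"w24",k=1.5); np.save("w24.npy",f,allow_pickle=True); s=sense(); print(s["grip_width"],s["ft_force"],s["q"].round(2)); move([460.4,40.5,52],87.8)
f=grab("side"); save(f,"s24",(180,90,400,230),3.6); np.save("s24.npy",f,allow_pickle=True)
f=grab("top"); save(f,"t24",(165,90,275,230),4); np.save("t24.npy",f,allow_pickle=True)
E
```

```text
time: 39.25
position: [460.7, 42.3, 110.9]
tool_rot: [0.519, 0.495, -0.486, -0.499]
ft_force: [-0.8, 0.8, -5.1]
grip_width: 12.5
12.5473094011533 [-0.74481076  0.17090622 -5.29029028] [ 0.69  0.72 -1.16  2.09  0.9   0.92  0.55]
shift tool xyz [-1.3 58.8  1.9]
tool-x yaw 87.89 q7 0.547 tilt y [ 0.03  -0.011 -0.999]
turn deg 0.09 (or -179.91 ) q7 then ~
```

View pics/w24.png

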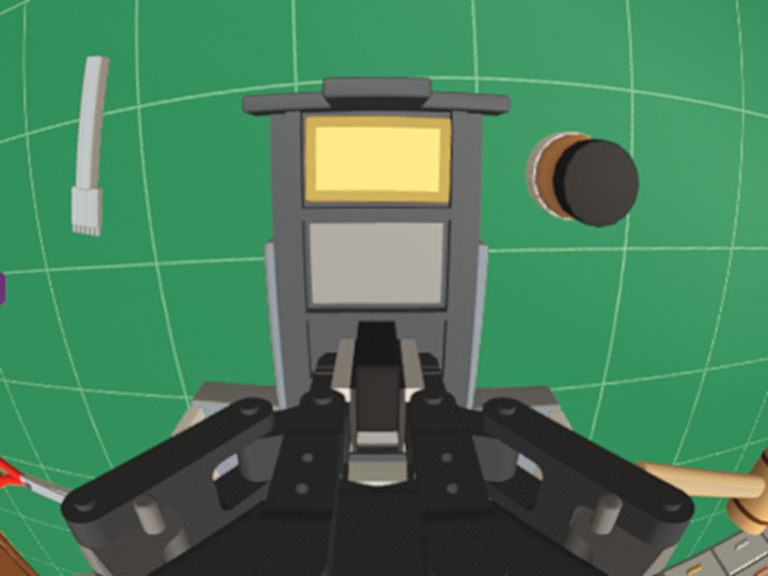

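View pics/s24.png

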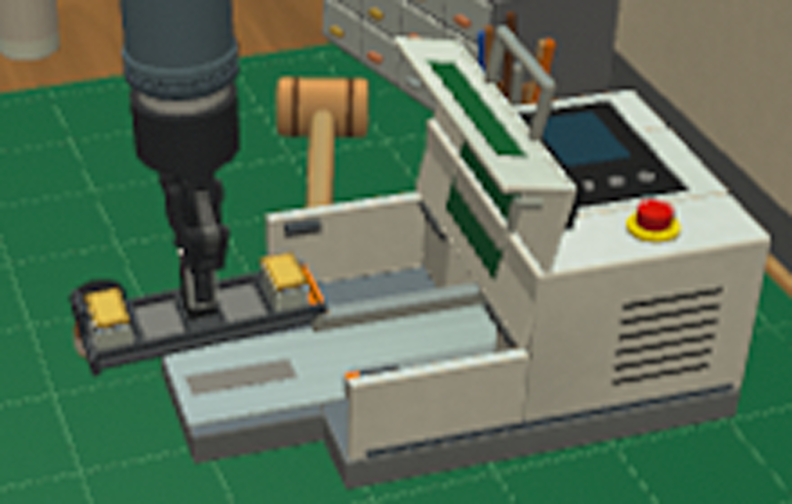

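View pics/t24.png

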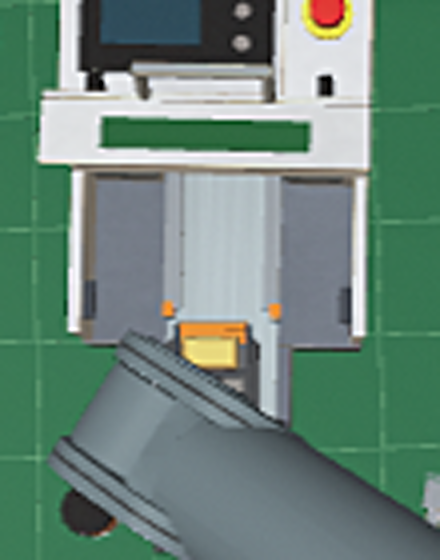

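```bash
python3 - <<'E'
from h import *
f=np.load("t24.npy",allow_pickle=True).item(); f["name"]="top"
hsv=cv2.cvtColor(f["color"],cv2.COLOR_RGB2HSV); m=cv2.inRange(hsv,(10,150,150),(20,255,255)); m[:150]=0;m[180:]=0;m[:,:200]=0;m[:,:200]=0;m[:,240:]=0
n,l,st,ce=cv2.connectedComponentsWithStats(m)
for i in range(1,n): print(st[i],ce[i].round(1), cast(f,*ce[i],48).round(1), cast(f,*ce[i],101).round(1))
E
```

```text
[206 166   2   3   6] [206.5 167. ] [570.6  81.3  48. ] [564.3  75.8 101. ]
[233 166   2   3   6] [233.5 167. ] [568.5  -9.8  48. ] [562.3 -11.4 101. ]
[210 171  16   5  52] [217.9 172.2] [552.1  43.1  48. ] [546.6  39.2 101. ]
[210 175   1   1   1] [210. 175.] [543.2  70.1  48. ] [538.1  65.  101. ]
```

```bash
python3 - <<'E'
from h import *
move([472.4,39.7,60],87.8)
E
```

```text
shift tool xyz [ -1.5  50.9 -10.5]
tool-x yaw 87.91 q7 0.547 tilt y [ 0.03  -0.012 -0.999]
turn deg 0.11 (or -179.89 ) q7 then ~
```

```bash
python3 -m pendant '[[[-0.5,10,-4,0],[-1.5,25,-10,0],[-1.5,40,-10.5,0],[-1.5,48,-10.5,0],[-1.5,51,-10.5,0],[-1.5,51,-10.5,0]]]' - 110
python3 -m pendant '[[[0,2,0,0],[0,4,0,0],[0,6,0,0],[0,7,0,0],[0,7,0,0]]]' - 110
python3 - <<'E'
from h import *
s=sense(); print(s["grip_width"],s["ft_force"],s["torque"]); move([472.4,39.7,49],87.8)
f=grab("side"); save(f,"s25",(180,90,400,230),3.6)
E
```

```text
time: 40.0
position: [472.2, 40.1, 59.6]
tool_rot: [0.519, 0.496, -0.486, -0.499]
ft_force: [0.7, 0.7, -5.0]
grip_width: 12.3
time: 40.5
position: [472.4, 39.9, 52.6]
tool_rot: [0.519, 0.495, -0.486, -0.499]
ft_force: [-0.1, 0.4, -5.1]
grip_width: 12.2
12.166700564731642 [-0.14690776  0.38447904 -5.14492378] [ 0.01798061  0.02654047 -0.03758335]
shift tool xyz [-0.1  3.6  0.1]
tool-x yaw 87.93 q7 0.47 tilt y [ 0.029 -0.012 -1.   ]
turn deg 0.13 (or -179.87 ) q7 then ~
```

View pics/s25.png

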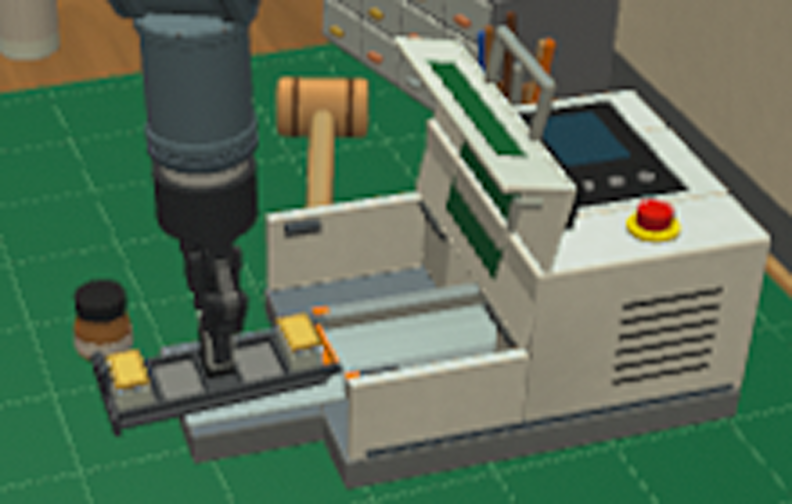

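```bash
python3 -m pendant '[[[0,1,0,0],[0,2,0,0],[0,2,0,0]]]' - 110
python3 -m pendant '[[[0,1,0,0],[0,2,0,0],[0,2,0,0]]]' - 110
python3 -m pendant '[[[0,1,0,0],[0,2,0,0],[0,2,0,0]]]' - 110
python3 - <<'E'
from h import *
s=sense(); print(s["grip_width"],s["ft_force"],s["torque"],s["position"])
E
```

```text
time: 40.85
position: [472.8, 39.9, 50.9]
tool_rot: [0.519, 0.495, -0.486, -0.499]
ft_force: [-0.5, -0.6, 0.5]
grip_width: 12.4
time: 41.15
position: [473.6, 39.8, 50.0]
tool_rot: [0.52, 0.496, -0.486, -0.498]
ft_force: [-2.8, -4.1, 12.4]
grip_width: 12.5
time: 41.45
position: [474.3, 39.7, 49.3]
tool_rot: [0.52, 0.496, -0.486, -0.497]
ft_force: [-3.4, -4.7, 16.4]
grip_width: 12.2
12.174357505257667 [-3.36420152 -4.73649767 16.4271829 ] [-0.4333516   1.30109188  0.13180417] [474.33095289  39.73864208  49.26415341]
```

```bash
python3 -m pendant '[[[0,0,0,0],[0,0,0,0],[0,0,0,0],[0,0,0,0]]]' 0.7 30
python3 - <<'E'
from h import *
s=sense(); print(s["grip_width"],s["ft_force"],s["torque"],s["position"])
f=grab("wrist"); save(f,"w26",k=1.5); f=grab("side"); save(f,"s26",(180,90,400,230),3.6)
E
```

```text
time: 41.85
position: [474.3, 39.8, 49.2]
tool_rot: [0.52, 0.496, -0.486, -0.497]
ft_force: [-0.3, -0.3, -0.5]
grip_width: 25.6
25.641808780588065 [-0.27916159 -0.34095154 -0.52759999] [ 0.04113877 -0.00170151  0.00898769] [474.34268966  39.83478704  49.18948022]
```

View pics/w26.png

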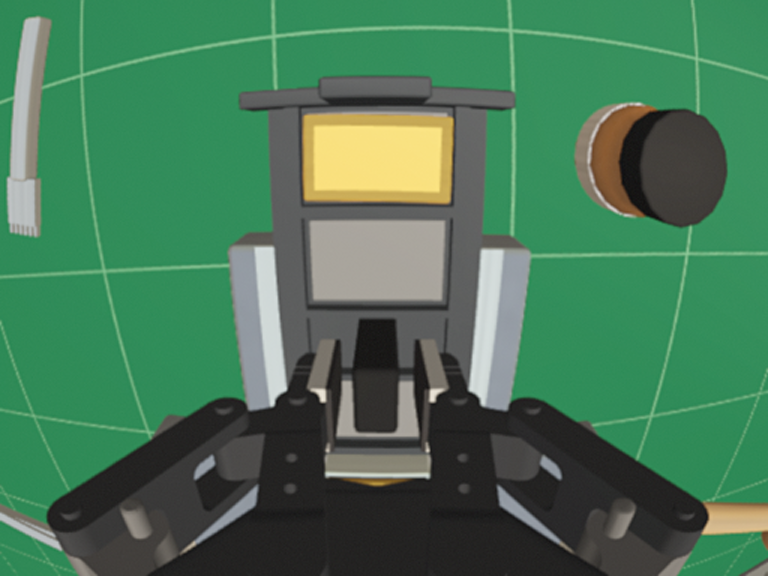

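View pics/s26.png

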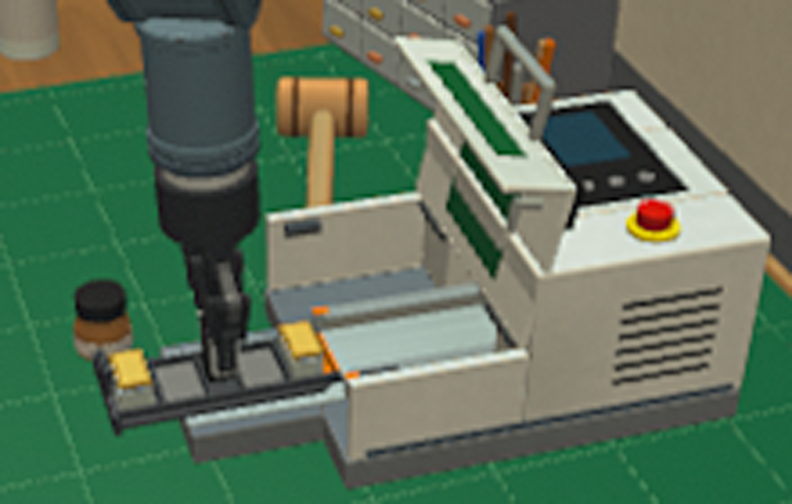

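```bash
python3 -m pendant '[[[0,0,0,0],[0,0,0,0],[0,0,0,0],[0,0,0,0],[0,0,0,0]]]' 1 60
python3 - <<'E'
from h import *
s=sense(); print(s["ft_force"],s["torque"]); ex=np.array([np.cos(np.radians(-2.2)),np.sin(np.radians(-2.2)),0])
move(s["position"]+40*ex,87.8); move(np.array([550.3,36.8,49])+60*ex)
E
```

```text
time: 42.45
position: [474.3, 39.8, 49.4]
tool_rot: [0.52, 0.496, -0.486, -0.497]
ft_force: [-1.0, -1.5, 6.0]
grip_width: 13.3
[-1.0029845  -1.52592908  6.03247903] [0.02392853 0.36511643 0.07849678]
shift tool xyz [ -0.1   1.3 -40. ]
tool-x yaw 87.94 q7 0.462 tilt y [ 0.032 -0.014 -0.999]
turn deg 0.14 (or -179.86 ) q7 then ~
shift tool xyz [  -0.4    4.9 -136. ]
tool-x yaw 87.94 q7 0.462 tilt y [ 0.032 -0.014 -0.999]
```

```bash
python3 -m pendant '[[[0,0.1,-4,0],[0,0.4,-12,0],[-0.1,0.7,-20,0],[-0.1,0.9,-28,0],[-0.1,1.2,-36,0],[-0.1,1.3,-40,0],[-0.1,1.3,-40,0]]]' - 60
python3 - <<'E'
from h import *
s=sense(); print(s["ft_force"],s["torque"]); ex=np.array([np.cos(np.radians(-2.2)),np.sin(np.radians(-2.2)),0])
e=(s["position"]-[550.3,36.8,0]); print("eng x,y",e@ex, e@np.array([-ex[1],ex[0],0])); move(np.array([550.3,36.8,49])+60*ex,87.8)
f=grab("side"); save(f,"s27",(180,90,400,230),3.6); f=grab("top"); save(f,"t27",(165,90,275,230),4)
E
```

```text
time: 43.15
position: [514.2, 38.9, 49.4]
tool_rot: [0.52, 0.496, -0.486, -0.497]
ft_force: [-1.6, 0.7, 1.5]
grip_width: 13.4
[-1.6421498   0.69932372  1.50166633] [0.40029505 0.33811418 0.14708359]
eng x,y -36.17189810685783 0.6782381704542834
shift tool xyz [ -0.9   3.5 -96.1]
tool-x yaw 87.96 q7 0.525 tilt y [ 0.032 -0.013 -0.999]
turn deg 0.16 (or -179.84 ) q7 then ~
```

View pics/s27.png

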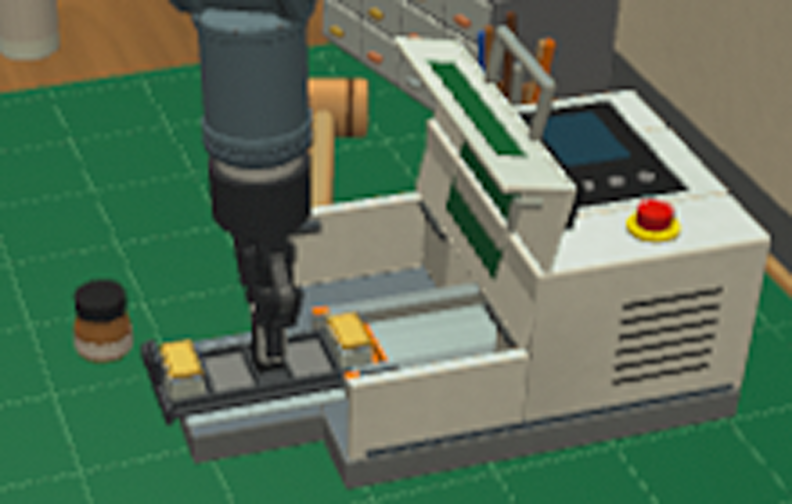

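View pics/t27.png

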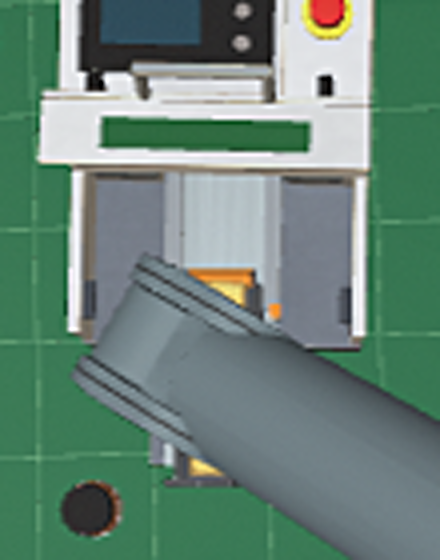

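```bash
python3 -m pendant '[[[-0.1,0.2,-5,0],[-0.2,0.5,-14,0],[-0.3,0.8,-23,0],[-0.4,1.2,-32,0],[-0.5,1.5,-41,0],[-0.5,1.9,-50,0],[-0.6,2.2,-58,0],[-0.6,2.4,-64,0],[-0.6,2.4,-66,0],[-0.6,2.4,-66,0]]]' - 60
python3 - <<'E'
from h import *
s=sense(); print(s["ft_force"],s["torque"]); ex=np.array([np.cos(np.radians(-2.2)),np.sin(np.radians(-2.2)),0])
e=(s["position"]-[550.3,36.8,0]); print("eng x,y",e@ex, e@np.array([-ex[1],ex[0],0])); 
f=grab("wrist"); save(f,"w28",k=1); f=grab("side"); save(f,"s28",(180,60,400,230),3.4)
E
```

```text
time: 44.25
position: [579.8, 36.2, 49.4]
tool_rot: [0.52, 0.496, -0.486, -0.497]
ft_force: [-3.2, 0.0, 4.8]
grip_width: 13.0
[-3.15587511  0.04472565  4.84333665] [0.45975294 0.73626576 0.14263749]
eng x,y 29.52836559598417 0.5780883882092008
```

View pics/s28.png

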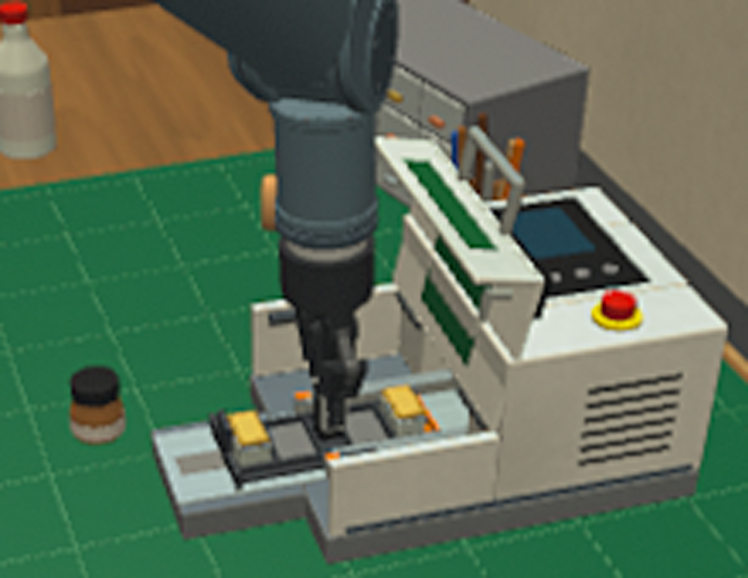

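View pics/w28.png

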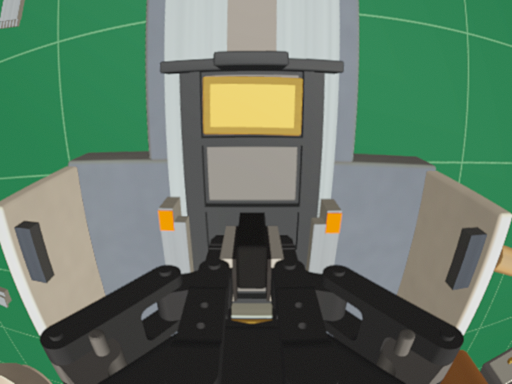

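```bash
python3 -m pendant '[[[0,0,0,0],[0,0,0,0],[0,0,0,0],[0,-15,0,0],[0,-50,0,0],[0,-90,0,0],[0,-110,0,0],[0,-110,20,0],[0,-110,65,0],[0,-110,110,0],[0,-110,135,0],[0,-110,135,0],[0,-110,135,0]]]' 0.6 60
python3 - <<'E'
from h import *
ex=np.array([np.cos(np.radians(-2.2)),np.sin(np.radians(-2.2)),0])
move(np.array([550.3,36.8,48])+(-63.5-28)*ex,87.8)
f=grab("wrist"); save(f,"w29",k=1)
E
```

```text
time: 45.65
position: [442.0, 41.9, 155.4]
tool_rot: [0.52, 0.496, -0.486, -0.497]
ft_force: [0.9, -0.1, -0.5]
grip_width: 34.1
shift tool xyz [  0.3 108.  -13.3]
tool-x yaw 87.98 q7 0.639 tilt y [ 0.033 -0.014 -0.999]
turn deg 0.18 (or -179.82 ) q7 then ~
```

View pics/w29.png

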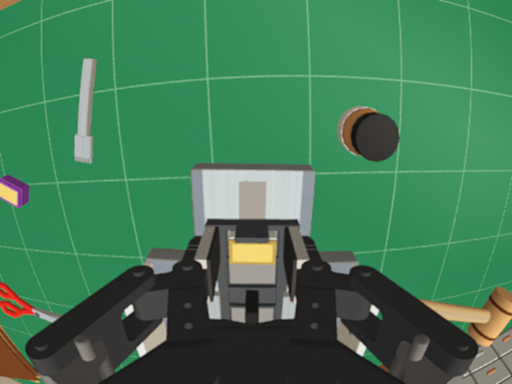

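```bash
python3 -m pendant '[[[0,0,0,0],[0,0,0,0],[0,20,-4,0],[0,55,-8,0],[0,85,-13,0],[0,102,-13,0],[0,108,-13,0],[0,108,-13,0]]]' 1 40
python3 -m pendant '[[[0,0.2,-5,0],[0,0.4,-12,0],[0,0.7,-20,0],[0,0.9,-28,0],[0,1.2,-36,0],[0,1.4,-42,0],[0,1.4,-42,0]]]' 1 40
python3 - <<'E'
from h import *
s=sense(); print(s["ft_force"]); ex=np.array([np.cos(np.radians(-2.2)),np.sin(np.radians(-2.2)),0])
e=(s["position"]-[550.3,36.8,0]); print("eng x,y",e@ex, e@np.array([-ex[1],ex[0],0])); 
f=grab("wrist"); save(f,"w30",k=1);
move(np.array([550.3,36.8,48])+(-5)*ex,87.8)
E
```

```text
time: 46.5
position: [459.2, 40.6, 47.5]
tool_rot: [0.52, 0.496, -0.486, -0.498]
ft_force: [-0.3, 0.7, 0.0]
grip_width: -0.1
time: 47.2
position: [502.7, 39.2, 47.6]
tool_rot: [0.52, 0.497, -0.485, -0.497]
ft_force: [-0.4, 0.6, 0.6]
grip_width: -0.3
[-0.41585844  0.61766303  0.61103422]
eng x,y -47.647909324570215 0.5297283342606813
shift tool xyz [ -0.6   1.1 -42.9]
tool-x yaw 87.93 q7 0.529 tilt y [ 0.034 -0.012 -0.999]
turn deg 0.13 (or -179.87 ) q7 then ~
```

View pics/w30.png

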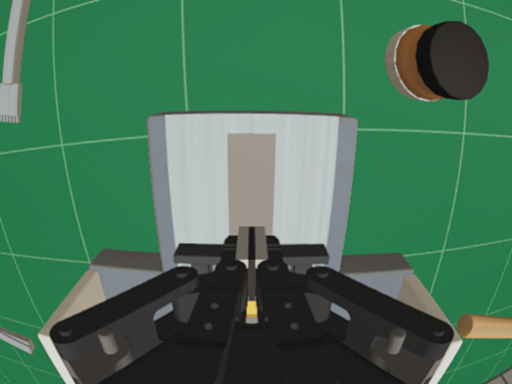

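```bash
python3 -m pendant '[[[0,0.1,-4,0],[0,0.4,-10,0],[-0.1,0.6,-17,0],[-0.2,0.8,-24,0],[-0.3,1,-31,0],[-0.4,1.1,-36,0],[-0.4,1.1,-36,0]]]' 1 40
python3 - <<'E'
from h import *
s=sense(); print(s["ft_force"]); ex=np.array([np.cos(np.radians(-2.2)),np.sin(np.radians(-2.2)),0])
e=(s["position"]-[550.3,36.8,0]); print("eng x,y",e@ex, e@np.array([-ex[1],ex[0],0])); 
E
python3 -m pendant '[[[0,0.1,-2,0],[0,0.1,-4,0],[0,0.2,-6,0],[0,0.2,-6,0]]]' 1 40
python3 -m pendant '[[[0,0.1,-2,0],[0,0.1,-4,0],[0,0.1,-4,0]]]' 1 40
```

```text
time: 47.95
position: [539.8, 37.4, 47.9]
tool_rot: [0.521, 0.497, -0.484, -0.497]
ft_force: [0.5, -0.0, 0.0]
grip_width: 0.2
[ 0.47639203 -0.03734065  0.00847319]
eng x,y -10.512122180649543 0.17912219051803194
time: 48.35
position: [545.1, 37.3, 47.8]
tool_rot: [0.52, 0.496, -0.485, -0.498]
ft_force: [-4.3, 0.9, 2.5]
grip_width: 0.0
time: 48.65
position: [545.5, 37.3, 47.4]
tool_rot: [0.519, 0.495, -0.487, -0.498]
ft_force: [-12.7, -0.5, 8.5]
grip_width: -0.0
```

```bash
python3 -m pendant '[[[0,0.1,-3,0],[0,0.1,-4,0],[0,0.1,-4,0]]]' 1 40
python3 -m pendant '[[[0,0,5,0],[0,-0.5,20,0],[0,-2,50,0],[0,-30,80,0],[0,-80,90,0],[0,-130,90,0],[0,-170,90,0],[0,-180,90,0],[0,-180,90,0]]]' 1 40
python3 - <<'E'
from h import *
f=grab("wrist"); save(f,"w31",k=1.5);np.save("w31.npy",f,allow_pickle=True); f=grab("side"); save(f,"s31",(180,60,400,230),3.4); f=grab("top"); save(f,"t31",(165,90,275,230),4)
move()
E
```

```text
time: 48.95
position: [545.5, 37.4, 46.9]
tool_rot: [0.517, 0.493, -0.49, -0.5]
ft_force: [-14.0, -1.2, 8.7]
grip_width: -0.4
time: 49.85
position: [453.8, 43.2, 227.1]
tool_rot: [0.519, 0.494, -0.488, -0.498]
ft_force: [0.2, -0.2, -0.1]
grip_width: -0.4
tool-x yaw 88.02 q7 0.823 tilt y [ 0.02  -0.015 -1.   ]
```

View pics/w31.png

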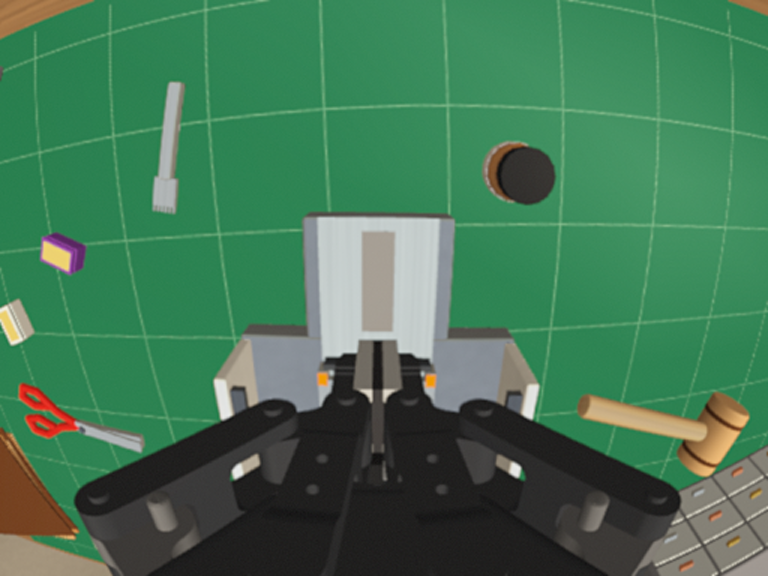

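View pics/s31.png

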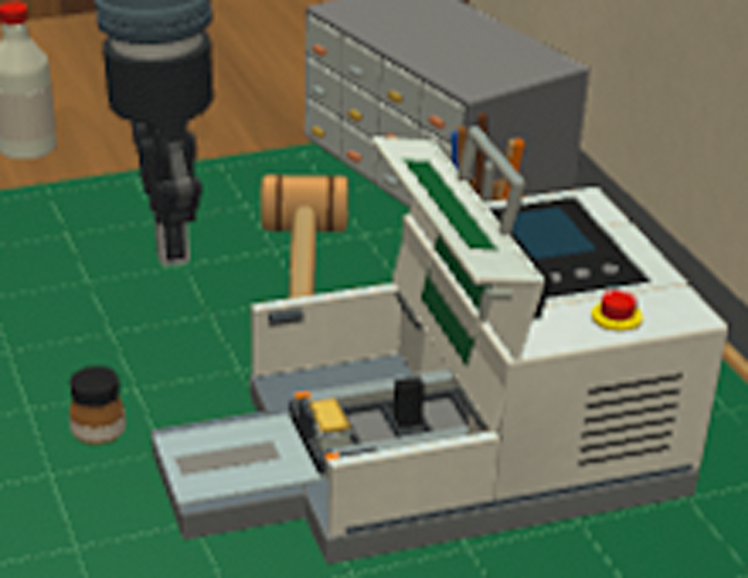

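View pics/t31.png

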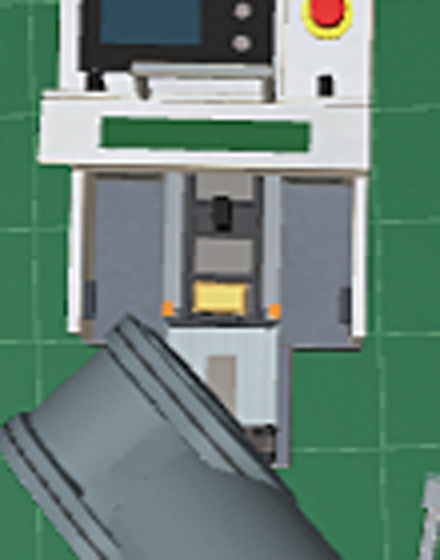

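```bash
python3 - <<'E'
from h import *
move([700,45,350],-2.2)
f=grab("top")
for p in [(165+135/4,90+69/4),(165+271/4,90+69/4)]: print(cast(f,p[0]-.4,p[1]-.4,280).round(1))
E
```

```text
shift tool xyz [   9.  -121.  -250.8]
tool-x yaw 88.02 q7 0.823 tilt y [ 0.02  -0.015 -1.   ]
turn deg -89.78 (or 90.22 ) q7 then ~
[710.1  76.3 280. ]
[708.4 -17.4 280. ]
```

```bash
python3 -m pendant '[[[0,-40,0,8],[0,-85,-10,16],[0,-115,-45,24],[3,-121,-85,32],[5,-121,-125,40],[7,-121,-165,48],[9,-121,-205,56],[9,-121,-235,64],[9,-121,-250,72],[9,-121,-250,80],[9,-121,-250,88],[9,-121,-250,90.2],[9,-121,-250,90.2],[9,-121,-250,90.2]]]' 0.6 60
python3 - <<'E'
from h import *
f=grab("wrist"); save(f,"w32",k=1.5);np.save("w32.npy",f,allow_pickle=True); move()
E
```

```text
time: 51.45
position: [698.9, 45.2, 348.0]
tool_rot: [0.712, -0.007, 0.019, -0.702]
ft_force: [0.4, 0.3, 0.3]
grip_width: 34.2
tool-x yaw -2.08 q7 -0.451 tilt y [ 0.018 -0.015 -1.   ]
```

View pics/w32.png

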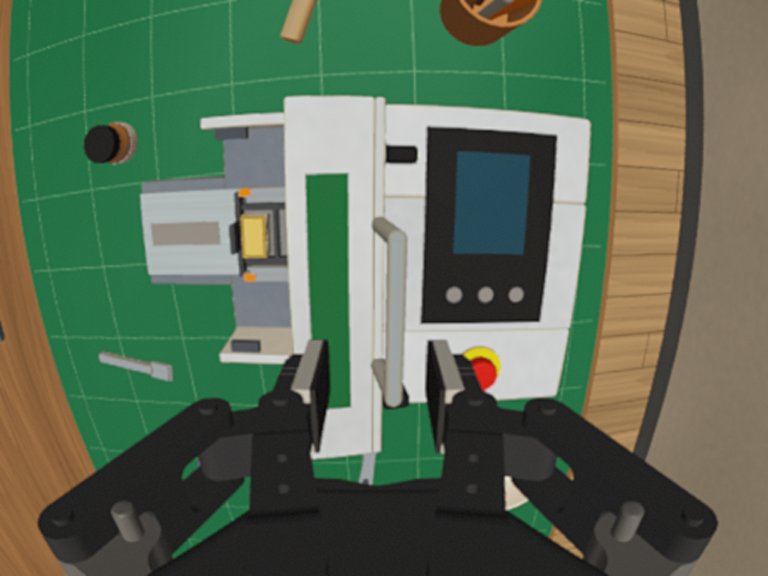

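```bash
python3 - <<'E'
from h import *
f=np.load("w32.npy",allow_pickle=True).item()
t=np.load("t24.npy",allow_pickle=True).item(); t["name"]="top"
for z in (270,280): print([cast(f,u/1.5,v/1.5,z).round(1) for u,v in [(396,235),(396,317),(395,398)]])
print(tri(f,(396/1.5,317/1.5),t,(165+203/4-.4,90+69/4-.4)))
move([706.5,31,268],-2.2)
E
```

```text
[array([710.,  75., 270.]), array([709. ,  30.9, 270. ]), array([707.5, -19.7, 270. ])]
[array([709.5,  77.1, 280. ]), array([708.5,  35. , 280. ]), array([707.1, -13.3, 280. ])]
(array([710.25149933,  30.76045439, 271.51658427]), np.float64(3.0419440759436776))
shift tool xyz [  6.6  80.7 -12.7]
tool-x yaw -2.08 q7 -0.451 tilt y [ 0.018 -0.015 -1.   ]
turn deg 0.12 (or -179.88 ) q7 then ~
```

```bash
python3 -m pendant '[[[4,20,-6,0],[9,50,-12,0],[9,72,-12,0],[9,82,-12,0],[9,83,-12,0],[9,83,-12,0]]]' 0.6 60
python3 -m pendant '[[[0,0,0,0],[0,0,0,0],[0,0,0,0],[0,0,0,0],[0,0,0,0]]]' 1 60
python3 - <<'E'
from h import *
f=grab("wrist"); save(f,"w33",k=1); s=sense(); print(s["ft_force"]); move()
ex=np.array([np.cos(np.radians(-2.2)),np.sin(np.radians(-2.2)),0])
e=(s["position"]-[550.3,36.8,0]); print("eng x,y",e@ex, e@np.array([-ex[1],ex[0],0]),s["position"][2])
E
```

```text
time: 52.1
position: [709.3, 32.1, 266.6]
tool_rot: [0.712, -0.006, 0.019, -0.702]
ft_force: [-0.2, 0.4, 0.5]
grip_width: 34.2
time: 52.6
position: [710.0, 32.6, 268.4]
tool_rot: [0.712, -0.005, 0.02, -0.702]
ft_force: [-0.7, 0.5, 6.0]
grip_width: 6.9
[-1.26718391 -1.1579183   5.84014395]
tool-x yaw -2.04 q7 -0.463 tilt y [ 0.021 -0.014 -1.   ]
eng x,y 159.67310387174064 2.009435866956175 268.3432975640515
```

View pics/w33.png

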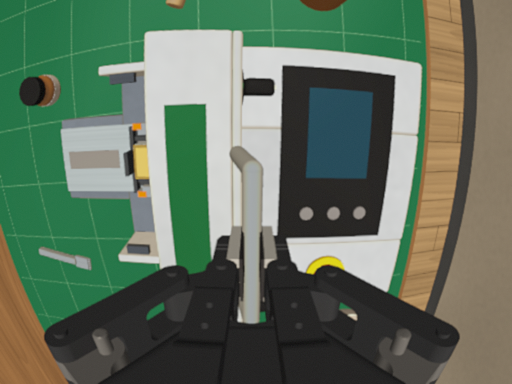

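```bash
python3 -m pendant '[[[-9,-1.7,0,0],[-20,-3.1,0,0],[-38,-4.1,0,0],[-55,-3.2,0,0],[-73,-0.6,0,0],[-90,3.8,0,0],[-106,9.8,0,0],[-122,17.6,0,0],[-137,26.8,0,0],[-151,37.5,0,0],[-164,49.6,0,0],[-164,49.6,0,0]]]' - 60
python3 - <<'E'
from h import *
f=grab("side"); save(f,"s34",(180,60,400,230),3.4); s=sense(); print(s["ft_force"]); move()
ex=np.array([np.cos(np.radians(-2.2)),np.sin(np.radians(-2.2)),0])
e=(s["position"]-[550.3,36.8,0]); print("eng x,y",e@ex, e@np.array([-ex[1],ex[0],0]),s["position"][2])
E
```

```text
time: 53.85
position: [544.1, 39.9, 214.2]
tool_rot: [0.711, -0.005, 0.018, -0.703]
ft_force: [-2.9, 5.7, -3.6]
grip_width: 7.5
[-3.45385565  6.15825063 -3.02275878]
tool-x yaw -1.92 q7 -0.559 tilt y [ 0.018 -0.012 -1.   ]
eng x,y -6.165102244282091 2.914406994112017 214.37091575675038
```

View pics/s34.png

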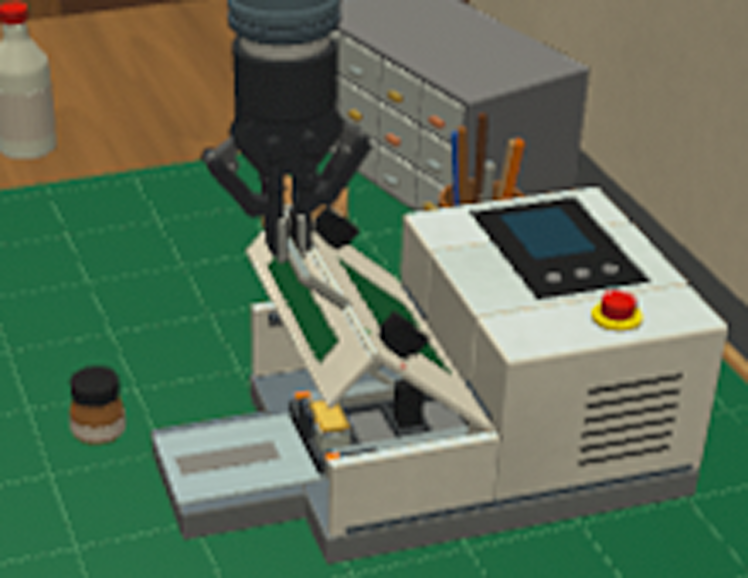

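```bash
python3 -m pendant '[[[-5,5,0,0],[-10,11.6,0,0],[-20,26,0,0],[-28,41.4,0,0],[-35,57.6,0,0],[-40,74.4,0,0],[-44,91.6,0,0],[-45.5,102,0,0],[-45.7,109,0,0],[-45.9,115,0,0],[-46,118,0,0],[-46,120,0,0],[-46,120,0,0]]]' - 60
python3 - <<'E'
from h import *
s=sense(); print(s["ft_force"]); 
ex=np.array([np.cos(np.radians(-2.2)),np.sin(np.radians(-2.2)),0])
e=(s["position"]-[550.3,36.8,0]); print("eng x,y",e@ex, e@np.array([-ex[1],ex[0],0]),s["position"][2])
f=grab("side"); save(f,"s35",(180,60,400,230),3.4)
E
```

```text
time: 55.2
position: [498.5, 42.0, 92.8]
tool_rot: [0.71, -0.006, 0.017, -0.704]
ft_force: [-2.3, 6.8, -4.4]
grip_width: 7.3
[-2.34716511  6.76573385 -4.39934631]
eng x,y -51.95843797710852 3.201643863732777 92.82760803010423
```

View pics/s35.png

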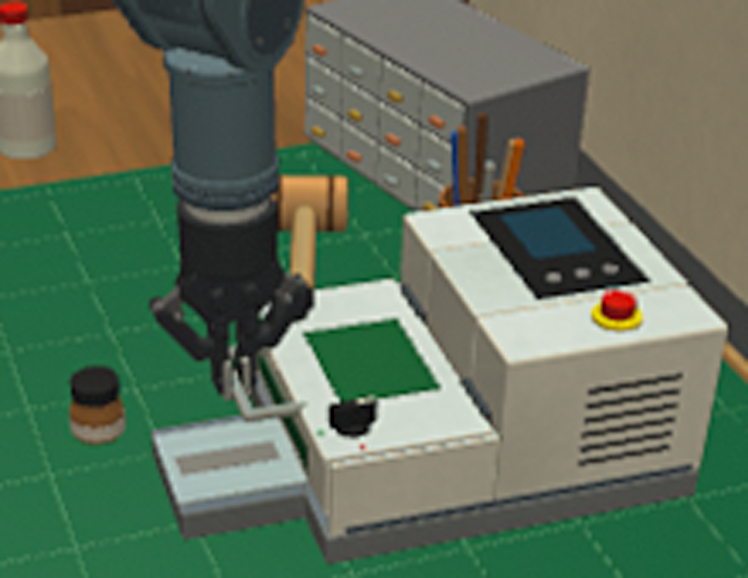

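```bash
python3 -m pendant '[[[0,1,0,0],[0,2,0,0],[0,3,0,0],[0,3,0,0]]]' - 60
python3 -m pendant '[[[0,1,0,0],[0,2,0,0],[0,3,0,0],[0,3,0,0]]]' - 60
python3 -m pendant '[[[0,1,0,0],[0,2,0,0],[0,3,0,0],[0,3,0,0]]]' - 60
```

```text
time: 55.65
position: [498.6, 42.0, 91.9]
tool_rot: [0.711, -0.006, 0.017, -0.703]
ft_force: [-8.4, 0.1, 28.8]
grip_width: 7.5
time: 56.05
position: [498.6, 42.0, 91.8]
tool_rot: [0.712, -0.005, 0.017, -0.702]
ft_force: [-12.0, -2.3, 38.8]
grip_width: 7.5
time: 56.45
position: [498.6, 42.0, 91.7]
tool_rot: [0.713, -0.005, 0.018, -0.701]
ft_force: [-12.6, -1.3, 40.8]
grip_width: 7.1
```

```bash
python3 -m pendant '[[[0,0,0,0],[0,0,0,0],[0,0,0,0],[0,-20,0,0],[0,-60,0,0],[0,-100,0,0],[0,-100,0,0]]]' 0.6 60
python3 - <<'E'
from h import *
move([573.8,120.3,112],87.8)
f=grab("wrist"); save(f,"w36",k=1)
E
```

```text
time: 57.15
position: [499.6, 44.4, 195.8]
tool_rot: [0.713, -0.003, 0.02, -0.701]
ft_force: [0.2, -0.2, -1.6]
grip_width: 34.3
shift tool xyz [69.6 84.3 79.6]
tool-x yaw -1.85 q7 -0.598 tilt y [ 0.025 -0.017 -1.   ]
turn deg -89.65 (or 90.35 ) q7 then ~
```

View pics/w36.png

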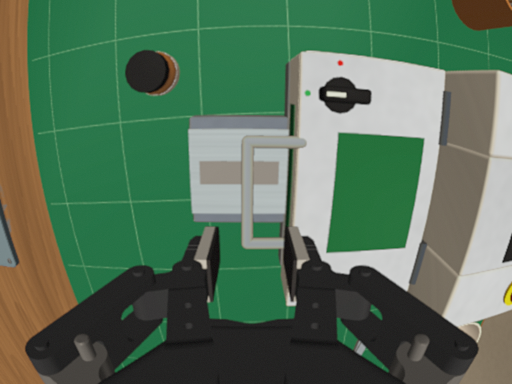

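Cover is shut and the left wing at (343,95) still points at green. Moving to it.

```bash
python3 -m pendant '[[[25,0,30,-8],[50,0,60,-16],[70,0,80,-25],[70,0,80,-33],[70,0,80,-41],[70,0,80,-50],[70,0,80,-58],[70,0,80,-66],[70,0,80,-75],[70,0,80,-83],[70,0,80,-89.6],[70,0,80,-89.6],[70,40,80,-89.6],[70,70,80,-89.6],[70,84,80,-89.6],[70,84,80,-89.6],[70,84,80,-89.6]]]' 0 60
python3 -m pendant '[[[0,0,0,0],[0,0,0,0],[0,0,0,0],[0,0,0,0],[0,0,0,0],[0,0,0,0],[0,0,0,0]]]' 1 80
python3 - <<'E'
from h import *
f=grab("wrist"); save(f,"w37",k=1); move([573.8,120.3,112],87.8)
E
```

```text
time: 58.9
position: [573.0, 120.3, 110.5]
tool_rot: [0.52, 0.491, -0.488, -0.5]
ft_force: [0.3, 0.0, -0.3]
grip_width: 85.1
time: 59.6
position: [573.3, 120.4, 111.4]
tool_rot: [0.52, 0.491, -0.488, -0.5]
ft_force: [-1.1, -2.1, 6.7]
grip_width: 10.2
shift tool xyz [-0.1 -0.6 -0.5]
tool-x yaw 87.63 q7 0.581 tilt y [ 0.023 -0.017 -1.   ]
turn deg -0.17 (or 179.83 ) q7 then ~
```

View pics/w37.png

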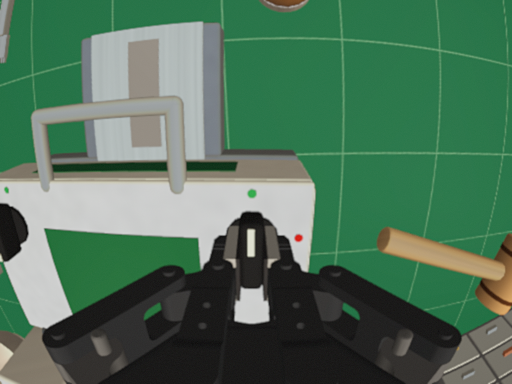

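```bash
python3 -m pendant '[[[0,0,0,6],[0,0,0,14],[0,0,0,22],[0,0,0,30],[0,0,0,38],[0,0,0,46],[0,0,0,54],[0,0,0,62],[0,0,0,70],[0,0,0,78],[0,0,0,85],[0,0,0,90],[0,0,0,91],[0,0,0,91]]]' - 80
python3 - <<'E'
from h import *
f=grab("wrist"); save(f,"w38",k=1); s=sense(); print(s["torque"]); move()
E
python3 -m pendant '[[[0,0,0,0],[0,0,0,0],[0,0,0,0],[0,0,0,0],[0,-40,0,0],[0,-80,0,0],[0,-80,0,0]]]' 0 60
python3 - <<'E'
from h import *
f=grab("wrist"); save(f,"w39",k=1); move([566.7,-49.3,112],87.8)
E
```

```text
time: 61.05
position: [573.8, 120.9, 111.5]
tool_rot: [0.712, -0.011, 0.029, -0.701]
ft_force: [3.4, 1.6, -1.8]
grip_width: 10.3
[ 0.36716541 -0.28663005  0.24115507]
tool-x yaw -3.21 q7 -0.817 tilt y [ 0.024 -0.017 -1.   ]
time: 61.8
position: [574.7, 123.9, 196.7]
tool_rot: [0.711, -0.008, 0.031, -0.702]
ft_force: [0.8, -0.6, 0.3]
grip_width: 85.6
shift tool xyz [   0.5   84.6 -171.1]
tool-x yaw -3.21 q7 -0.746 tilt y [ 0.029 -0.016 -0.999]
turn deg 88.99 (or -91.01 ) q7 then ~
```

View pics/w38.png

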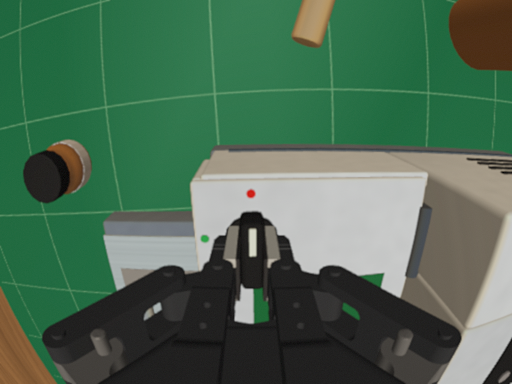

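View pics/w39.png

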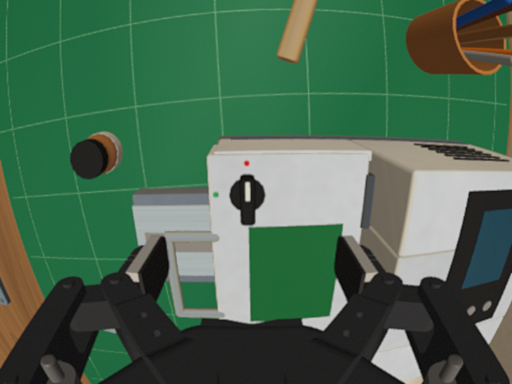

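Left is locked (its mark points at red, and a limit torque of 0.24 N m was felt). Now the right one.

```bash
python3 -m pendant '[[[0,0,-30,-8],[0,0,-70,-16],[0,0,-110,-25],[0,0,-145,-33],[0,0,-165,-41],[0.5,0,-171,-50],[0.5,0,-171,-58],[0.5,0,-171,-66],[0.5,0,-171,-75],[0.5,0,-171,-83],[0.5,0,-171,-91],[0.5,0,-171,-91],[0.5,40,-171,-91],[0.5,70,-171,-91],[0.5,84,-171,-91],[0.5,85,-171,-91],[0.5,85,-171,-91]]]' 0 60
python3 -m pendant '[[[0,0,0,0],[0,0,0,0],[0,0,0,0],[0,0,0,0],[0,0,0,0],[0,0,0,0],[0,0,0,0]]]' 1 80
python3 - <<'E'
from h import *
f=grab("wrist"); save(f,"w40",k=1); move([566.7,-49.3,112],87.8)
E
```

```text
time: 63.55
position: [567.2, -48.8, 112.3]
tool_rot: [0.521, 0.494, -0.486, -0.499]
ft_force: [-0.2, 0.9, 0.4]
grip_width: 85.4
time: 64.25
position: [567.2, -49.5, 112.8]
tool_rot: [0.521, 0.493, -0.486, -0.499]
ft_force: [-1.8, -3.0, 5.5]
grip_width: 9.9
shift tool xyz [0.2 0.8 0.6]
tool-x yaw 87.66 q7 0.87 tilt y [ 0.029 -0.017 -0.999]
turn deg -0.14 (or 179.86 ) q7 then ~
```

View pics/w40.png

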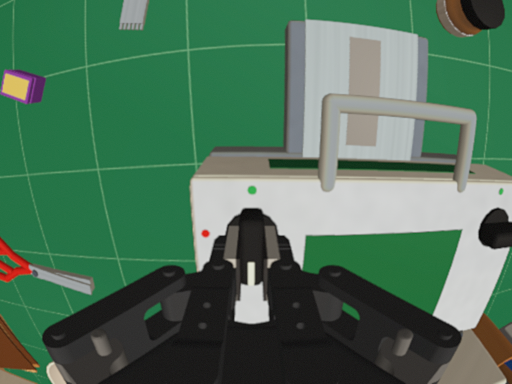

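```bash
python3 -m pendant '[[[0,0,0,6],[0,0,0,14],[0,0,0,22],[0,0,0,30],[0,0,0,38],[0,0,0,46],[0,0,0,54],[0,0,0,62],[0,0,0,70],[0,0,0,78],[0,0,0,85],[0,0,0,90],[0,0,0,91],[0,0,0,91]]]' - 80
python3 - <<'E'
from h import *
s=sense(); print(s["torque"]); move()
E
python3 -m pendant '[[[0,0,0,0],[0,0,0,0],[0,0,0,0],[0,0,0,0],[0,-40,0,0],[0,-85,0,0],[-30,-130,0,0],[-75,-160,0,0],[-100,-180,0,0],[-100,-180,0,0],[-100,-180,0,0]]]' 0 60
python3 - <<'E'
from h import *
f=grab("wrist"); save(f,"w41",k=1.5); f=grab("side"); save(f,"s41",k=1.5); f=grab("top"); save(f,"t41",k=1.5)
E
```

```text
time: 65.7
position: [566.2, -50.4, 112.8]
tool_rot: [0.713, -0.01, 0.03, -0.7]
ft_force: [-4.5, -1.6, 6.6]
grip_width: 10.0
[-0.87386392  1.49879573  0.23152809]
tool-x yaw -3.21 q7 -0.516 tilt y [ 0.027 -0.019 -0.999]
time: 66.8
position: [461.8, -41.9, 290.5]
tool_rot: [0.714, -0.01, 0.031, -0.7]
ft_force: [-0.2, 0.2, 0.5]
grip_width: 85.8
```

View pics/w41.png

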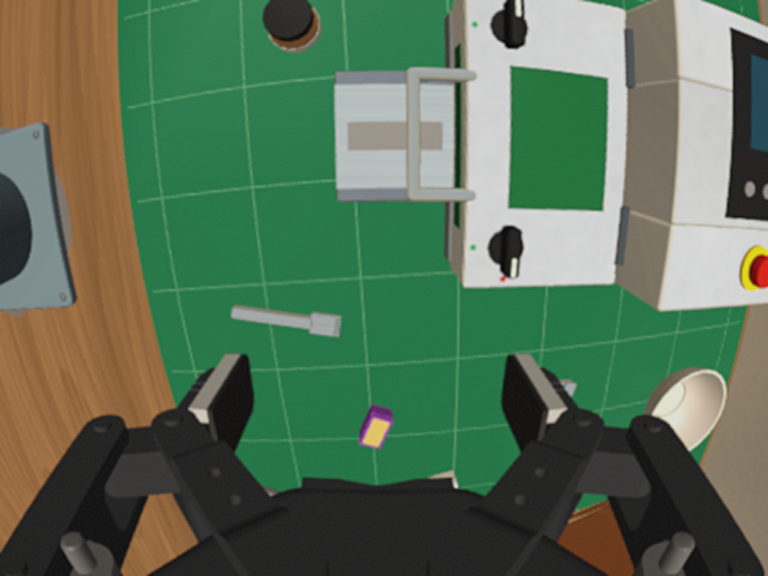

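View pics/s41.png

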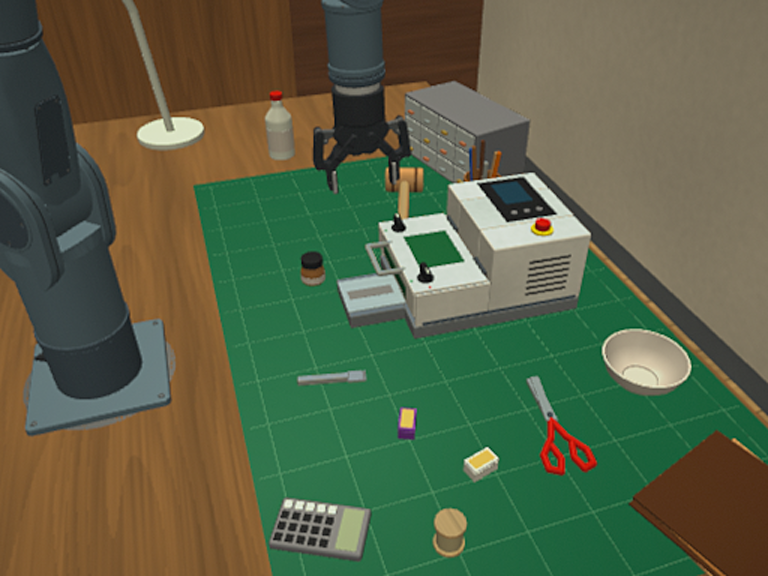

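View pics/t41.png

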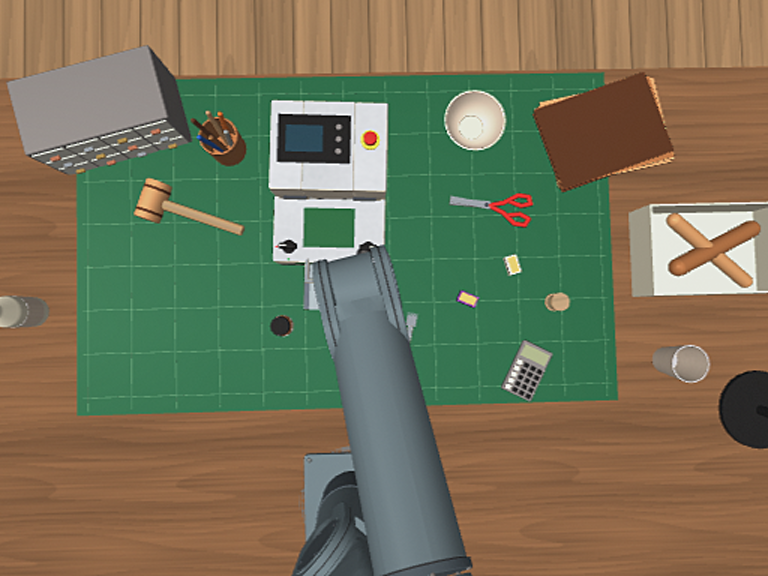

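```bash
python3 - <<'E'
from h import *
f=grab("wrist"); save(f,"w42",(300,0,400,200),3.5)
E
```

```text
(no output)
```

View pics/w42.png

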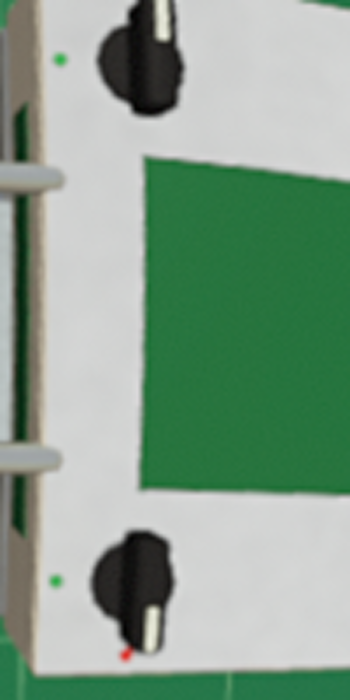

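```bash
python3 -c "
from bench import ticket,sense
print(ticket.hand_in()); print(sense()['time'])"
```

```text
the job is handed in; nothing more can be done
None
the job is handed in; nothing more can be done
```

The engraver job is done and handed in at about 67 s of the 210 s allowed. Both fasteners were unlocked and the cover swung up. The two plain brass-faced blanks (the only ones on the bench) went brass-up into the nose and tail pockets. I turned the tray nose-first and slid it in, then shut the cover and locked both fasteners.

**What the last checks showed:**
- **Tray:** the push stalled at about 14 N with the tail at engraver x of about 6 mm, butting on the rail ends, so it is home.
- **Cover:** it came down to a hard stop, with about 40 N at the handle.
- **Fasteners:** both wings lie across the machine with their marks towards the red dots. Each met its end stop at about 0.23–0.24 N m.
- **Other items:** the jar, mallet, and the purple and white look-alikes are at the same pixels as at the start. The rest looked unmoved in the last pictures.

**What I could not confirm or what differed:**
- **Nose blank:** it was out of sight in the tunnel at the end; I last saw it seated as the tray went in.
- **Tool tilt:** the tool drifted 1–2° off vertical, so the tray came to the ledge nose-up. I released it there to level and gripped it again before sliding it in.
- **Right fastener:** its mark turned away from the green dot when unlocking. The wing did turn 90° anticlockwise as described, and the cover opened.

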